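Gauge a bracket's corner radius with radius leaves

TASK

One of the three radius leaves in the grey tray matches the unmarked bracket held in the toggle clamps: find it by feel, trying noses in the bracket's inner corner and hollows on its outer corner until you have the leaf that rocks on neither. Press the matching leaf's nose home in the inner corner, then press its hollow home on the outer corner and leave it lying there square and flat, with the other two leaves lying in the tray. Press only lightly, with less than 10 N, and leave the other things on the counter where they are.

Things in the scene. Friction and masses are not known exactly. Their poses are not given: they have to be found in the camera images.
- leaf_yellow: 8 mm radius leaf: yellow plate 8 mm thick, 90 g; origin under its fin, on the underside, z up. Fin 24 (x) x 10 (y) mm, from 8 to 46 mm up: grip across y. Nose at +x: 90 deg wedge (edges 45 deg to x, meeting at x=34 mm if sharp, straight back to x=14, y=+-20), rounded to R8. Hollow at -x: 90 deg notch open to -x, vertex at x=-10 mm if sharp, root R8; horns to x=-30, y=+-30.
- leaf_blue: 14 mm radius leaf: blue plate 8 mm thick, 90 g; origin under its fin, on the underside, z up. Fin 24 (x) x 10 (y) mm, from 8 to 46 mm up: grip across y. Nose at +x: 90 deg wedge (edges 45 deg to x, meeting at x=34 mm if sharp, straight back to x=14, y=+-20), rounded to R14. Hollow at -x: 90 deg notch open to -x, vertex at x=-10 mm if sharp, root R14; horns to x=-30, y=+-30.
- leaf_green: 20 mm radius leaf: green plate 8 mm thick, 90 g; origin under its fin, on the underside, z up. Fin 24 (x) x 10 (y) mm, from 8 to 46 mm up: grip across y. Nose at +x: 90 deg wedge (edges 45 deg to x, meeting at x=34 mm if sharp, straight back to x=14, y=+-20), rounded to R20. Hollow at -x: 90 deg notch open to -x, vertex at x=-10 mm if sharp, root R20; horns to x=-30, y=+-30.
- clamps: two red-handled toggle clamps, 46 mm tall, on a cork mat, holding a flat L bracket (grey, red or dark; two others wait beyond; 12 mm thick, legs 34 x 130 mm). Origin: on the counter, where its outer edges would meet if sharp; x out of the corner along the bisector; inner edges would meet at x=-48. Both corners have one radius: 8, 14 or 20 mm, unmarked. Feet press at x=-97, y=+-73; handles to x=-230 mm.
- nose_home (a point): leaf's origin, on the counter, with its nose home in the inner corner (x=-82 mm of the clamps; leaf x along clamps x, pushed to +x). Too small a nose touches at the middle only, 2.5 mm short (6 mm too small; 5 mm for 12), and rocks 3 deg or more each way about that touch; a fitting or too large one beds on both edges. Yawed 3 deg each way under a 7 N push, a bedded leaf shifts the side force by 3 to 5 N, a rocking one by 1 N.
- hollow_home (a point): leaf's origin, on the counter, with its hollow home on the outer corner (x=+10 mm of the clamps; leaf x along clamps x, pushed to -x). Too large a hollow touches at the middle only, 2.5 mm short (6 mm too large; 5 mm for 12), and rocks 3 deg or more each way about that touch; a fitting or too small one beds on both edges. Yawed 3 deg each way under a 7 N push, a bedded leaf shifts the side force by 3 to 5 N, a rocking one by 1 N.
- leaf_tray: low grey tray, fixed, 110 (x) x 272 (y) x 14 mm, floor 5 mm above the counter; three bays along its y, centred at y=-89, 0 and +89 mm, each 100 x 84 mm inside. Origin: centre of its underside. One leaf starts flat in each bay, in any order, its x within 0.15 rad of the tray's x.
- screw_box: blue carton of screws, 85 x 55 x 45 mm; not part of the job
- red_box: small red carton, 70 x 50 x 35 mm; not part of the job
- plug_jar: clear jar with a red cap, 54 mm across, 70 mm tall; not part of the job
- screwdriver: screwdriver lying on the counter; not part of the job
- pipe_collar: brass collar, 48 mm across, 22 mm tall; not part of the job
- tape_measure: yellow tape measure, about 75 x 60 x 26 mm; not part of the job
Things that resemble listed ones, but are neither listed nor needed, are in the scene too. There is more than one size of the leaf_green; the job needs the larger.

How it is judged (in metres and radians):
On the way, in this order (a step that is already met when the one before it is completed fails the run):
1. the matching leaf lies flat with its nose pressed home in the inner corner of the clamped bracket (within 2 mm along and across, yaw within 0.04 rad, touching with over 3 N for 0.3 s) (((x of leaf_yellow in the frame of clamps between -0.0841 and -0.0801 m and y of leaf_yellow in the frame of clamps between -0.002 and 0.002 m and angle between the x axis of leaf_yellow and the x axis of clamps, either way round below 0.04 rad and height (world z) of leaf_yellow below 0.006 m and (x of bracket_grey_c2 in the frame of leaf_yellow between 0.0668 and 0.0748 m or x of bracket_red_c2 in the frame of leaf_yellow between 0.0668 and 0.0748 m or x of bracket_dark_c2 in the frame of leaf_yellow between 0.0668 and 0.0748 m) and (contact force between leaf_yellow and bracket_grey above 3 N or contact force between leaf_yellow and bracket_red above 3 N or contact force between leaf_yellow and bracket_dark above 3 N)) or (x of leaf_blue in the frame of clamps between -0.0841 and -0.0801 m and y of leaf_blue in the frame of clamps between -0.002 and 0.002 m and angle between the x axis of leaf_blue and the x axis of clamps, either way round below 0.04 rad and height (world z) of leaf_blue below 0.006 m and (x of bracket_grey_c2 in the frame of leaf_blue between 0.0583 and 0.0663 m or x of bracket_red_c2 in the frame of leaf_blue between 0.0583 and 0.0663 m or x of bracket_dark_c2 in the frame of leaf_blue between 0.0583 and 0.0663 m) and (contact force between leaf_blue and bracket_grey above 3 N or contact force between leaf_blue and bracket_red above 3 N or contact force between leaf_blue and bracket_dark above 3 N)) or (x of leaf_green in the frame of clamps between -0.0841 and -0.0801 m and y of leaf_green in the frame of clamps between -0.002 and 0.002 m and angle between the x axis of leaf_green and the x axis of clamps, either way round below 0.04 rad and height (world z) of leaf_green below 0.006 m and (x of bracket_grey_c2 in the frame of leaf_green between 0.0498 and 0.0578 m or x of bracket_red_c2 in the frame of leaf_green between 0.0498 and 0.0578 m or x of bracket_dark_c2 in the frame of leaf_green between 0.0498 and 0.0578 m) and (contact force between leaf_green and bracket_grey above 3 N or contact force between leaf_green and bracket_red above 3 N or contact force between leaf_green and bracket_dark above 3 N)))), for 0.3 s.
2. then the same leaf's hollow is pressed home on the outer corner (within 2 mm along and across, yaw within 0.04 rad, touching with over 3 N for 0.3 s) (((x of leaf_yellow in the frame of clamps between 0.008 and 0.012 m and y of leaf_yellow in the frame of clamps between -0.002 and 0.002 m and angle between the x axis of leaf_yellow and the x axis of clamps, either way round below 0.04 rad and height (world z) of leaf_yellow below 0.006 m and (x of bracket_grey_c2 in the frame of leaf_yellow between -0.0253 and -0.0173 m or x of bracket_red_c2 in the frame of leaf_yellow between -0.0253 and -0.0173 m or x of bracket_dark_c2 in the frame of leaf_yellow between -0.0253 and -0.0173 m) and (contact force between leaf_yellow and bracket_grey above 3 N or contact force between leaf_yellow and bracket_red above 3 N or contact force between leaf_yellow and bracket_dark above 3 N)) or (x of leaf_blue in the frame of clamps between 0.008 and 0.012 m and y of leaf_blue in the frame of clamps between -0.002 and 0.002 m and angle between the x axis of leaf_blue and the x axis of clamps, either way round below 0.04 rad and height (world z) of leaf_blue below 0.006 m and (x of bracket_grey_c2 in the frame of leaf_blue between -0.0338 and -0.0258 m or x of bracket_red_c2 in the frame of leaf_blue between -0.0338 and -0.0258 m or x of bracket_dark_c2 in the frame of leaf_blue between -0.0338 and -0.0258 m) and (contact force between leaf_blue and bracket_grey above 3 N or contact force between leaf_blue and bracket_red above 3 N or contact force between leaf_blue and bracket_dark above 3 N)) or (x of leaf_green in the frame of clamps between 0.008 and 0.012 m and y of leaf_green in the frame of clamps between -0.002 and 0.002 m and angle between the x axis of leaf_green and the x axis of clamps, either way round below 0.04 rad and height (world z) of leaf_green below 0.006 m and (x of bracket_grey_c2 in the frame of leaf_green between -0.0423 and -0.0343 m or x of bracket_red_c2 in the frame of leaf_green between -0.0423 and -0.0343 m or x of bracket_dark_c2 in the frame of leaf_green between -0.0423 and -0.0343 m) and (contact force between leaf_green and bracket_grey above 3 N or contact force between leaf_green and bracket_red above 3 N or contact force between leaf_green and bracket_dark above 3 N)))), for 0.3 s.
At the end, for the whole second after the job is handed in: the leaf whose radius equals that of the clamped bracket lies flat on the mat, at rest, its hollow home on the bracket's outer corner (within 2.5 mm along and across, yaw within 0.04 rad); the other two leaves lie flat inside the leaf tray (((x of leaf_yellow in the frame of clamps between 0.0075 and 0.0125 m and y of leaf_yellow in the frame of clamps between -0.0025 and 0.0025 m and angle between the x axis of leaf_yellow and the x axis of clamps, either way round below 0.04 rad and height (world z) of leaf_yellow below 0.006 m and (x of bracket_grey_c2 in the frame of leaf_yellow between -0.0253 and -0.0173 m or x of bracket_red_c2 in the frame of leaf_yellow between -0.0253 and -0.0173 m or x of bracket_dark_c2 in the frame of leaf_yellow between -0.0253 and -0.0173 m) and height (world z) of leaf_yellow below 0.003 m and linear speed of leaf_yellow below 0.01 m/s and x of leaf_blue in the frame of leaf_tray between -0.05 and 0.05 m and y of leaf_blue in the frame of leaf_tray between -0.131 and 0.131 m and height (world z) of each of leaf_blue, leaf_green below 0.009 m and angle between each of leaf_blue, leaf_green's own z axis and vertical below 0.08 rad and x of leaf_green in the frame of leaf_tray between -0.05 and 0.05 m and y of leaf_green in the frame of leaf_tray between -0.131 and 0.131 m) or (x of leaf_blue in the frame of clamps between 0.0075 and 0.0125 m and y of leaf_blue in the frame of clamps between -0.0025 and 0.0025 m and angle between the x axis of leaf_blue and the x axis of clamps, either way round below 0.04 rad and height (world z) of leaf_blue below 0.006 m and (x of bracket_grey_c2 in the frame of leaf_blue between -0.0338 and -0.0258 m or x of bracket_red_c2 in the frame of leaf_blue between -0.0338 and -0.0258 m or x of bracket_dark_c2 in the frame of leaf_blue between -0.0338 and -0.0258 m) and height (world z) of leaf_blue below 0.003 m and linear speed of leaf_blue below 0.01 m/s and x of leaf_yellow in the frame of leaf_tray between -0.05 and 0.05 m and y of leaf_yellow in the frame of leaf_tray between -0.131 and 0.131 m and height (world z) of each of leaf_yellow, leaf_green below 0.009 m and angle between each of leaf_yellow, leaf_green's own z axis and vertical below 0.08 rad and x of leaf_green in the frame of leaf_tray between -0.05 and 0.05 m and y of leaf_green in the frame of leaf_tray between -0.131 and 0.131 m) or (x of leaf_green in the frame of clamps between 0.0075 and 0.0125 m and y of leaf_green in the frame of clamps between -0.0025 and 0.0025 m and angle between the x axis of leaf_green and the x axis of clamps, either way round below 0.04 rad and height (world z) of leaf_green below 0.006 m and (x of bracket_grey_c2 in the frame of leaf_green between -0.0423 and -0.0343 m or x of bracket_red_c2 in the frame of leaf_green between -0.0423 and -0.0343 m or x of bracket_dark_c2 in the frame of leaf_green between -0.0423 and -0.0343 m) and height (world z) of leaf_green below 0.003 m and linear speed of leaf_green below 0.01 m/s and x of leaf_yellow in the frame of leaf_tray between -0.05 and 0.05 m and y of leaf_yellow in the frame of leaf_tray between -0.131 and 0.131 m and height (world z) of each of leaf_yellow, leaf_blue below 0.009 m and angle between each of leaf_yellow, leaf_blue's own z axis and vertical below 0.08 rad and x of leaf_blue in the frame of leaf_tray between -0.05 and 0.05 m and y of leaf_blue in the frame of leaf_tray between -0.131 and 0.131 m))); the robot touches nothing.
It fails at once if the contact forces between a leaf and a bracket, both edges added up, pass 20 N (a push of about 14 N) (contact force between any of leaf_yellow, leaf_blue, leaf_green and bracket_grey above 20 N or contact force between any of leaf_yellow, leaf_blue, leaf_green and bracket_red above 20 N or contact force between any of leaf_yellow, leaf_blue, leaf_green and bracket_dark above 20 N).
It fails at once if a bystander is moved by more than 20 mm (distance of any of screw_box, red_box, plug_jar, screwdriver, pipe_collar, tape_measure from where it was at the start of the episode above 0.02 m).
It also fails if it takes over 72 s, if anything falls off the work surface, if the arm or the gripper's body presses on something with over 40 N, if the wrist force passes 120 N, or if a joint passes its speed limit or range.

ROBOT

A 7-joint arm with a two-finger parallel gripper is mounted at the origin on the work surface. World frame = base frame: x ahead of the robot, y to its left, z up, the work surface at z = 0. Lengths are in m, angles in degrees, forces in N, time in s.
With the tool pointing down it reaches from about 0.35 to 0.9 m from the base axis. Payload 19.9 kg.
Tool frame: the origin (TCP) lies midway between the tips of the shut fingers; the grasp point (between the pads) lies 19 mm behind it (ctrl.tcp_to_grasp is the distance from the TCP to the grasp point, in m); z points along the fingers, y is the direction in which the jaws open and shut (so a half turn about z gives the same grasp; the last joint's range is limited). The gripper opens to 94 mm and grips with 3 to 60 N. Pads are 16 mm wide; open, the fingers measure 119 mm over their backs; the gripper's body (75 mm by 177 mm) begins 78 mm behind the grasp point.
Start: joints at [-77.836, 23.915, -0.59, 92.452, 0.269, 63.638, -3.037], TCP at [0.157, 0.605, 0.172] pointing down, gripper open.
Joint ranges: [-161.28, 161.28], [-22.2, 115.67], [-73.04, 71.86], [3.21, 147.25], [-68.34, 248.33], [10.77, 114.83], [-161.83, 161.83]. Speed limits (degrees/s): [108.29, 108.29, 136.94, 136.94, 172.46, 172.46, 172.46].

INTERFACE

Orientations are given as [roll, pitch, yaw] about the fixed x, y, z axes, in that order (R = Rz(yaw) Ry(pitch) Rx(roll)).
In Python, from plant import status, viewer, ctrl gives the robot as it stands.
- The arm moves only by the tool apply_moves, never from a script. Its argument "deltas" is a list of rows, each a list of 6 numbers: the shift along the tool's x, y, z in mm, then the turn, a rotation vector about the tool's x, y, z in units of 5 degrees (1.0 is 5 degrees). In form: [[tx, ty, tz, rx, ry, rz], ...]. A call has 1 to 20 rows; each row shifts and turns the pose as measured when the row begins, along the tool's axes as they then stand; what a row does not reach is not made up. A row lasts 1/10 s, in which the tool goes at most 50 mm and 8.59 degrees, less where a joint would pass 70% of its speed; a pose out of reach is approached as far as the arm can. A call with a gripper value outside its range is refused whole. "jaw" is the closure, from 0 (fully open) to 1 (shut), set as the call begins (left out, the last holds). The fingers move at their own pace and stop on an object; "force" is the grip in N (left out, the last holds). Time passes only in rows, so rows that do not move let the fingers close. It gives the time, the measured TCP pose, the force and the opening at its end, in the units of the state.
- status.observe(): the state, without advancing time (a new reading comes with each control period).
- viewer.read_camera(name): name is "scene" or "top" or "wrist"; returns the picture (480x640x3 uint8, blue, green, red); there is no depth.
- viewer.camera_model(name): a dict with "intrinsics" (3x3 intrinsics, pixels), "k1" (the pictures are not rectified: a ray, as slopes to the right and down, at radius r is drawn at 1 + k1 r^2 times it, then the intrinsics apply), "eye" and "rotation" of the camera in the world. Camera axes: x right, y up, looking along -z (the intrinsics and any distortion apply to the point x, -y, -z); pixel columns grow to the right and rows downward; lengths in m; the calibration is good to about 2 mm. A picture is of the moment at which its call begins: read the wrist's pose just before it. camera_model takes no time and is no camera call; for the wrist camera it gives the pose at the moment of the call.
- ctrl.job_done(): hands the job in, once; it reports no verdict.
Trained networks look in the newest picture that a camera, given by its name, has taken for a name from the list of things; names that differ only in an ending like _2 or _b are one class to them, and where a whole thing is asked for, a point or a joint stands for the part that bears it (a point fixed in the world has none). Each returns a list of dicts, best first, with "conf" (0 to 1); they miss things now and then, are a little off and sometimes report something else, mostly with a low value. They report only what shows in the picture. A call takes as long as a camera call. They do not tell look-alikes from the thing itself.
- viewer.look_for(query, camera): "position" ([row, column] in pixels, amid what is visible of it).
- viewer.silhouettes(query, camera): "mask" (480x640 bool, what is visible of it) and "position" ([row, column] in pixels, amid what is visible of it).
The state is a dict: "time": time; "q": joint angles; "qvel": joint speeds; "joint_efforts": joint torques, N m; "position": TCP position; "tcp_rot": TCP orientation; "ft_force": force on the tool from outside, world axes, zero at the start; "ft_torque": the same for the moment, N m; "grip_width": finger opening in m.
Only numpy, scipy, OpenCV 4.12 (cv2) and the standard library are available. Lean on these libraries where they do the work, as an engineer would, in place of code of your own. Each camera call takes 0.05 s, during which the arm holds its last target.

## Working session

There is one attempt and no reset: what is moved stays moved. The work goes in short steps, Python scripts to look and compute and a tool call to move; the robot and the scene stay as the last step left them, time stands still between calls to the robot, and variables do not carry over. Pictures are saved under pics/ and viewed, and the job is handed in when it is done.

Besides the shell and the picture viewer there is one more tool, called after ">>>" by a JSON object that holds its "op" and its "data", one argument or row to a line. apply_moves: Moves the arm, as the interface text tells. Its arguments: {"type":"object","properties":{"deltas":{"type":"array"},"jaw":{"type":"number"},"force":{"type":"number"}},"required":["deltas"]}

```bash
ls; mkdir -p pics; python3 - <<'E'
from plant import status, viewer, ctrl
import cv2
s=status.observe();print(s['time'],s['position'],s['tcp_rot'],s['ft_force'],s['grip_width'],ctrl.tcp_to_grasp)
for c in ['scene','top','wrist']:
    im=viewer.read_camera(c);cv2.imwrite(f'pics/{c}0.png',im)
    m=viewer.camera_model(c);print(c,m)
E
```

```text
pics
0.0 [0.15681213 0.60457033 0.17153821] [-1.79931061e+02  4.34369437e-03  1.65460353e+02] [-0.42281328 -1.10551686 -0.24973503] 0.09423419725390016 0.0188
scene {'intrinsics': array([[501.73182573,   0.        , 328.56802083],
       [  0.        , 501.73182573, 240.40339195],
       [  0.        ,   0.        ,   1.        ]]), 'k1': 0.027732717760520595, 'eye': array([1.32107701, 0.09399403, 0.84083169]), 'rotation': array([45.32654148, -1.11035565, 95.87435391])}
top {'intrinsics': array([[620.36436613,   0.        , 321.75390942],
       [  0.        , 620.36436613, 248.31862864],
       [  0.        ,   0.        ,   1.        ]]), 'k1': -0.18907020403957878, 'eye': array([0.45045701, 0.03913305, 1.35238878]), 'rotation': array([  4.25023511,  -1.0433343 , -89.16671   ])}
wrist {'intrinsics': array([[364.12397364,   0.        , 317.49617142],
       [  0.        , 364.12397364, 237.16574495],
       [  0.        ,   0.        ,   1.        ]]), 'k1': -0.05628143354567488, 'eye': array([0.07992279, 0.62398834, 0.38489571]), 'rotation': array([-1.56851857e+01,  6.92022865e-02,  7.54825895e+01])}
```

View pics/top0.png

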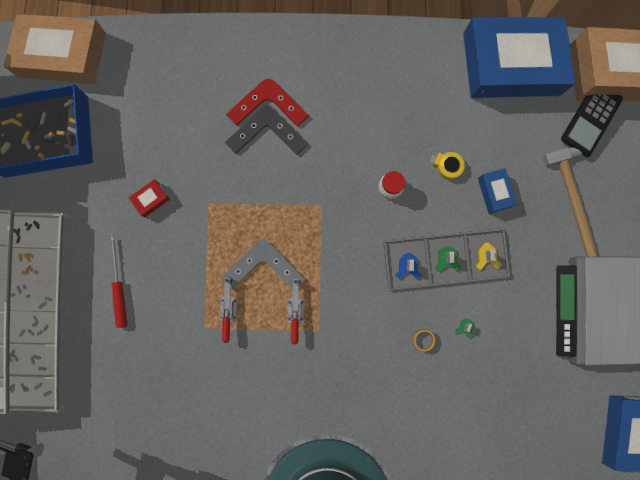

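View pics/scene0.png

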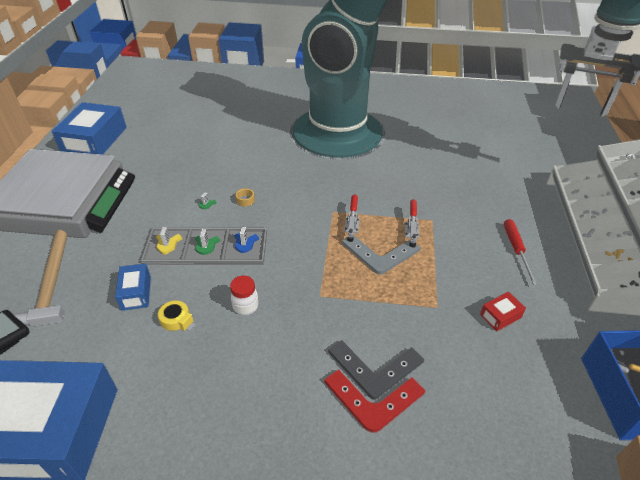

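View pics/wrist0.png

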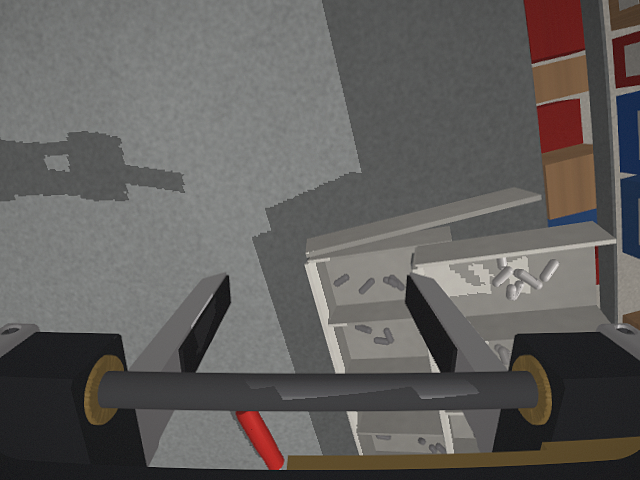

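```bash
python3 - <<'E'
import cv2
im=cv2.imread('pics/top0.png')
a=cv2.resize(im[215:305,375:525],None,fx=5,fy=5,interpolation=cv2.INTER_CUBIC)
b=cv2.resize(im[225:345,205:325],None,fx=5,fy=5,interpolation=cv2.INTER_CUBIC)
cv2.imwrite('pics/t_a.png',a);cv2.imwrite('pics/t_b.png',b)
E
cat > h.py <<'E'
import numpy as np, cv2
from scipy.spatial.transform import Rotation as Ro
def cam(m):
    return m['intrinsics'],m['k1'],np.array(m['eye']),Ro.from_euler('xyz',m['rotation'],degrees=True).as_matrix()
def proj(m,P):
    K,k1,e,R=cam(m);P=np.atleast_2d(P)
    c=(P-e)@R; s=np.stack([c[:,0]/-c[:,2],-c[:,1]/-c[:,2]],1)
    r2=(s**2).sum(1,keepdims=True); s=s*(1+k1*r2)
    return s@np.diag([K[0,0],K[1,1]])+[K[0,2],K[1,2]]   # (col,row)
def ray(m,px):  # px (col,row)
    K,k1,e,R=cam(m);px=np.atleast_2d(px).astype(float)
    d=(px-[K[0,2],K[1,2]])/[K[0,0],K[1,1]]
    s=d.copy()
    for _ in range(30): s=d/(1+k1*(s**2).sum(1,keepdims=True))
    return e,np.stack([s[:,0],-s[:,1],-np.ones(len(s))],1)@R.T
def on_z(m,px,z):
    e,d=ray(m,px); return e+d*((z-e[2])/d[:,2])[:,None]
E
```

```text
(no output)
```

View pics/t_a.png

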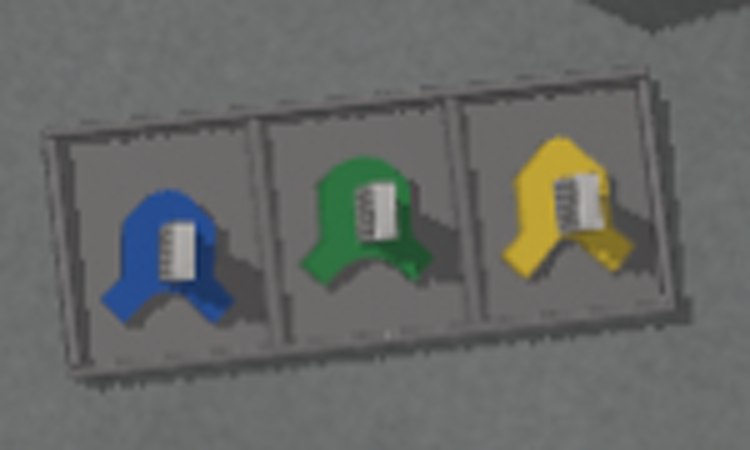

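View pics/t_b.png

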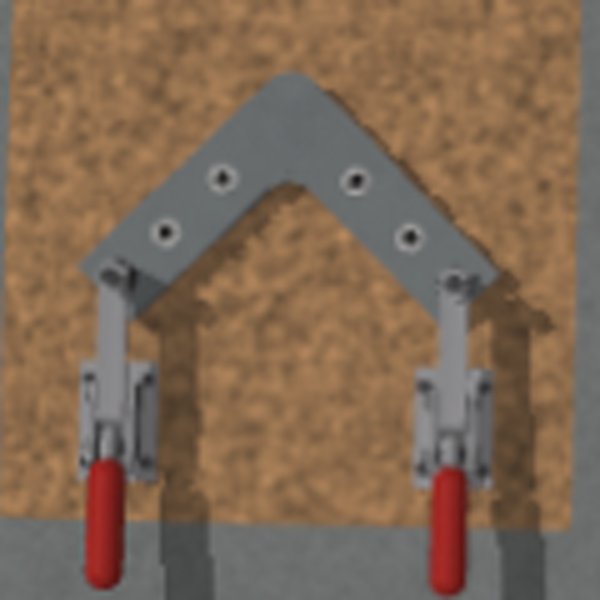

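```bash
python3 - <<'E'
from plant import status, viewer, ctrl
from h import *
m=viewer.camera_model('top')
# tray corners in crop (px/5+offset), bracket points
def c(p,o): return np.array(p)/5.+o
oa=np.array([375,215]);ob=np.array([205,225])
for n,p,o,z in [('tTL',(45,133),oa,.014),('tTR',(648,75),oa,.014),('tBL',(75,372),oa,.014),('tBR',(678,312),oa,.014),
 ('blue fin',(182,252),oa,.051),('green fin',(382,212),oa,.051),('yel fin',(587,200),oa,.051),
 ('apex',(292,72),ob,.012),('inner',(290,182),ob,.012),('bL',(80,265),ob,.012),('bR',(498,275),ob,.012),('hL',(103,590),ob,.04),('hR',(447,595),ob,.04)]:
    print(n,on_z(m,c(p,o),z).round(4))
for q in ['clamps','leaf_tray','leaf_yellow','leaf_blue','leaf_green','plug_jar','tape_measure','screw_box','pipe_collar','red_box']:
    r=viewer.look_for(q,'top'); print(q,[(np.round(x['position']),round(x['conf'],2), on_z(m,x['position'][::-1],.02).round(3)[0,:2]) for x in r[:3]])
E
```

```text
tTL [[ 0.5671 -0.1189  0.014 ]]
tTR [[ 0.5975 -0.3889  0.014 ]]
tBL [[ 0.4635 -0.1328  0.014 ]]
tBR [[ 0.4925 -0.402   0.014 ]]
blue fin [[ 0.5143 -0.1732  0.051 ]]
green fin [[ 0.5325 -0.2593  0.051 ]]
yel fin [[ 0.539  -0.3494  0.051 ]]
apex [[0.5678 0.143  0.012 ]]
inner [[0.52   0.1429 0.012 ]]
bL [[0.4825 0.2333 0.012 ]]
bR [[0.4813 0.0522 0.012 ]]
hL [[0.3447 0.2167 0.04  ]]
hR [[0.3454 0.0713 0.04  ]]
clamps [(array([268., 260.]), 0.64, array([0.505, 0.148]))]
leaf_tray [(array([343., 429.]), 0.74, array([ 0.348, -0.218])), (array([165., 448.]), 0.66, array([ 0.739, -0.261])), (array([257., 438.]), 0.59, array([ 0.535, -0.236]))]
leaf_yellow []
leaf_blue [(array([270., 409.]), 0.59, array([ 0.506, -0.173]))]
leaf_green [(array([261., 447.]), 0.86, array([ 0.526, -0.257])), (array([328., 468.]), 0.64, array([ 0.381, -0.303]))]
plug_jar [(array([187., 391.]), 0.83, array([ 0.687, -0.134]))]
tape_measure [(array([165., 448.]), 0.87, array([ 0.739, -0.261])), (array([272., 262.]), 0.74, array([0.497, 0.144]))]
screw_box [(array([190., 496.]), 0.74, array([ 0.686, -0.369]))]
pipe_collar [(array([341., 429.]), 0.69, array([ 0.352, -0.219]))]
red_box [(array([197., 150.]), 0.75, array([0.658, 0.395]))]
```

```bash
cat >> h.py <<'E'
def plan(p,rpy,tp,tyaw,n,rot_first=None):
    """rows from (p,rpy) to world target tp, tool down, yaw tyaw"""
    p=np.array(p,float);R=Ro.from_euler('xyz',rpy,degrees=True);T=Ro.from_euler('xyz',[180,0,tyaw],degrees=True)
    rel=(R.inv()*T).as_rotvec(); rows=[]
    k=rot_first or n
    for i in range(n):
        Ri=R*Ro.from_rotvec(rel*min(i/k,1))
        d=Ri.inv().apply((np.array(tp)-p)/n)*1000
        r=(rel/k if i<k else rel*0)
        rows.append([float(x) for x in list(d.round(1))+list((np.degrees(r)/5).round(3))])
    return rows
def pp(tp,tyaw,n,k=None):
    from plant import status
    s=status.observe()
    for r in plan(s['position'],s['tcp_rot'],tp,tyaw,n,k): print(r,end=', ')
    print()
def st():
    from plant import status
    s=status.observe(); print(round(s['time'],2),np.round(np.array(s['position'])*1000,2),np.round(s['tcp_rot'],2),'F',np.round(s['ft_force'],2),'T',np.round(s['ft_torque'],3),'w',round(s['grip_width']*1000,1))
E
python3 -c "
from h import *
pp([.56,.143,.13],180,14,4)"
```

```text
[-36.2, -24.7, 3.0, -0.0, 0.0, -0.727], [-34.5, -27.0, 3.0, -0.0, 0.0, -0.727], [-32.7, -29.1, 3.0, -0.0, 0.0, -0.727], [-30.8, -31.1, 3.0, -0.0, 0.0, -0.727], [-28.8, -33.0, 3.0, -0.0, 0.0, -0.0], [-28.8, -33.0, 3.0, -0.0, 0.0, -0.0], [-28.8, -33.0, 3.0, -0.0, 0.0, -0.0], [-28.8, -33.0, 3.0, -0.0, 0.0, -0.0], [-28.8, -33.0, 3.0, -0.0, 0.0, -0.0], [-28.8, -33.0, 3.0, -0.0, 0.0, -0.0], [-28.8, -33.0, 3.0, -0.0, 0.0, -0.0], [-28.8, -33.0, 3.0, -0.0, 0.0, -0.0], [-28.8, -33.0, 3.0, -0.0, 0.0, -0.0], [-28.8, -33.0, 3.0, -0.0, 0.0, -0.0],
```

>>> {"op": "apply_moves", "data": {
  "deltas": [
    [-36, -25, 3, 0, 0, -0.73],
    [-34.5, -27, 3, 0, 0, -0.73],
    [-33, -29, 3, 0, 0, -0.73],
    [-31, -31, 3, 0, 0, -0.73],
    [-29, -33, 3, 0, 0, 0],
    [-29, -33, 3, 0, 0, 0],
    [-29, -33, 3, 0, 0, 0],
    [-29, -33, 3, 0, 0, 0],
    [-29, -33, 3, 0, 0, 0],
    [-29, -33, 3, 0, 0, 0],
    [-29, -33, 3, 0, 0, 0],
    [-29, -33, 3, 0, 0, 0],
    [-29, -33, 3, 0, 0, 0],
    [-29, -33, 3, 0, 0, 0]
  ],
  "jaw": 0.5,
  "force": 30
}}

```text
time: 2.05
position: [0.5788, 0.1353, 0.1293]
tcp_rot: [179.7, 0.1, -178.7]
ft_force: [0.2, 1.0, 0.8]
grip_width: 0.0469
```

```bash
python3 - <<'E'
from h import *
st(); pp([.56,.143,.13],180,2)
E
```

```text
2.05 [578.77 135.3  129.32] [ 1.7968e+02  1.5000e-01 -1.7867e+02] F [0.25 0.96 0.82] T [ 0.056  0.05  -0.043] w 46.9
[9.3, 4.1, -0.3, 0.032, 0.014, 0.133], [9.3, 4.0, -0.3, 0.032, 0.014, 0.133],
```

>>> {"op": "apply_moves", "data": {
  "deltas": [
    [9, 4, 0, 0, 0, 0.26],
    [9, 4, 0, 0, 0, 0],
    [0, 0, 0, 0, 0, 0]
  ]
}}

```text
time: 2.35
position: [0.5631, 0.1368, 0.1285]
tcp_rot: [179.8, 0.2, 179.5]
ft_force: [-0.9, 0.2, 0.7]
grip_width: 0.047
```

```bash
python3 - <<'E'
from h import *
from plant import viewer
import pickle
st()
m=viewer.camera_model('wrist');im=viewer.read_camera('wrist');cv2.imwrite('pics/w1.png',im);pickle.dump(m,open('w1.pkl','wb'))
st()
print(m['eye'],m['rotation'])
E
```

```text
2.35 [563.14 136.77 128.5 ] [1.7983e+02 1.7000e-01 1.7952e+02] F [-0.91  0.19  0.71] T [ 0.064  0.029 -0.017] w 47.0
2.4 [563.49 136.91 128.64] [179.82   0.19 179.54] F [ 0.3  -0.41  0.16] T [0.086 0.029 0.043] w 47.2
[0.4830053  0.13599402 0.34150162] [-15.84605572  -0.18525894  89.54061017]
```

View pics/w1.png

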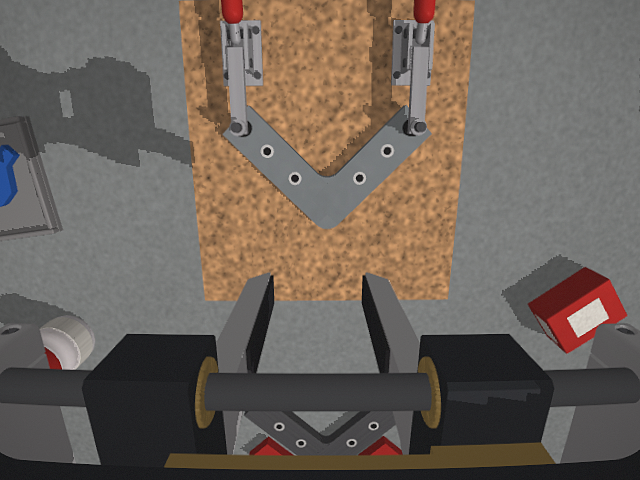

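```bash
cat > fitb.py <<'E'
from h import *
import pickle,sys
from scipy.optimize import least_squares
from scipy.ndimage import map_coordinates
def crossings(S,m,pts,nrm,z,rng=.008,thr=None,k=81):
    """pts Nx2 world, nrm outward; returns offset along nrm of crossing low->high of S"""
    t=np.linspace(-rng,rng,k);out=[]
    P=pts[:,None,:]+t[None,:,None]*nrm[:,None,:]
    P3=np.concatenate([P.reshape(-1,2),np.full((P.shape[0]*k,1),z)],1)
    uv=proj(m,P3)
    v=map_coordinates(S,[uv[:,1],uv[:,0]],order=1,mode='nearest').reshape(-1,k)
    for r in v:
        lo,hi=r[:15].mean(),r[-15:].mean()
        if hi-lo<35: out.append(np.nan);continue
        th=(lo+hi)/2; i=np.where((r[:-1]<th)&(r[1:]>=th))[0]
        if len(i)!=1: out.append(np.nan);continue
        i=i[0];out.append(t[i]+(th-r[i])/(r[i+1]-r[i])*(t[1]-t[0]))
    return np.array(out)
def outer(R,n=60,L=.125,x0=0.):
    """contour of 90deg corner, vertex at x=x0 pointing +x; returns pts,normals(+x side)"""
    s=np.linspace(R+.0005,L,n);c=np.sqrt(.5)
    a=np.stack([x0-s*c,s*c],1);b=a*[1,-1];
    th=np.radians(np.linspace(-45,45,21));cx=x0-R*np.sqrt(2)
    arc=np.stack([cx+R*np.cos(th),R*np.sin(th)],1)
    return np.concatenate([a,b,arc]),np.concatenate([np.tile([c,c],(n,1)),np.tile([c,-c],(n,1)),np.stack([np.cos(th),np.sin(th)],1)])
E
python3 - <<'E'
from fitb import *
m=pickle.load(open('w1.pkl','rb'));im=cv2.imread('pics/w1.png')
S=cv2.cvtColor(im,cv2.COLOR_BGR2HSV)[:,:,1].astype(float)
z=.013
from scipy.spatial.transform import Rotation
def tr(p,n,par):
    c,s=np.cos(par[2]),np.sin(par[2]);A=np.array([[c,-s],[s,c]]);return p@A.T+par[:2],n@A.T
for x0,name,sg in [(0,'outer',1),(-.048,'inner',-1)]:
  for R in [.008,.014,.020]:
    p,n=outer(R,x0=x0,L=.125 if sg>0 else .075); par=np.array([.571,.143,0.])
    for it in range(8):
        P,N=tr(p,n,par);o=crossings(S,m,P,N*sg,z,.006)*sg
        ok=~np.isnan(o)
        # linear solve
        J=np.stack([N[:,0],N[:,1],N[:,1]*(P[:,0]-par[0])-N[:,0]*(P[:,1]-par[1])],1)
        J[:,2]=(-(P[:,1]-par[1])*N[:,0]+(P[:,0]-par[0])*N[:,1])
        w=ok.copy(); w[-21:]=False   # fit on straights only
        d,*_=np.linalg.lstsq(J[w],o[w],rcond=None); par+=d
        r=o-J@d
        if it>3: pass
    print(name,R,par.round(4),'n',w.sum(),'straight rms mm',(np.sqrt(np.nanmean(r[:-21]**2))*1e3).round(3),'arc resid',(r[-21::4]*1e3).round(2))
E
```

```text
outer 0.008 [ 0.5739  0.1449 -0.0032] n 120 straight rms mm 0.216 arc resid [-1.46 -2.04 -2.59 -2.55 -2.08 -1.58]
outer 0.014 [ 0.574   0.1449 -0.0035] n 120 straight rms mm 0.099 arc resid [-0.06 -0.32 -0.04 -0.08 -0.14  0.02]
outer 0.02 [ 0.574   0.1449 -0.0035] n 120 straight rms mm 0.097 arc resid [-0.03  0.74  2.31  2.22  0.96 -0.08]
inner 0.008 [ 0.5727  0.1446 -0.0044] n 120 straight rms mm 0.22 arc resid [-1.4  -1.82 -2.45 -2.42 -1.67 -1.39]
inner 0.014 [ 0.5727  0.1446 -0.0043] n 120 straight rms mm 0.136 arc resid [ 0.03 -0.16  0.23  0.27 -0.05  0.  ]
inner 0.02 [ 0.5727  0.1445 -0.0048] n 120 straight rms mm 0.141 arc resid [-0.02  1.02  2.52  2.64  1.07  0.07]
```

```bash
python3 -c "
from h import *
st();pp([.56,-.185,.125],180,9)"
```

```text
2.4 [563.49 136.91 128.64] [179.82   0.19 179.54] F [ 0.3  -0.41  0.16] T [0.086 0.029 0.043] w 47.2
[0.1, -35.8, 0.3, 0.004, 0.004, -0.01], [0.1, -35.8, 0.3, 0.004, 0.004, -0.01], [0.2, -35.8, 0.3, 0.004, 0.004, -0.01], [0.2, -35.8, 0.3, 0.004, 0.004, -0.01], [0.2, -35.8, 0.3, 0.004, 0.004, -0.01], [0.3, -35.8, 0.4, 0.004, 0.004, -0.01], [0.3, -35.8, 0.4, 0.004, 0.004, -0.01], [0.3, -35.8, 0.4, 0.004, 0.004, -0.01], [0.4, -35.8, 0.4, 0.004, 0.004, -0.01],
```

>>> {"op": "apply_moves", "data": {
  "deltas": [
    [0, -36, 0.4, 0, 0, 0],
    [0, -36, 0.4, 0, 0, 0],
    [0, -36, 0.4, 0, 0, 0],
    [0, -36, 0.4, 0, 0, 0],
    [0, -36, 0.4, 0, 0, 0],
    [0, -36, 0.4, 0, 0, 0],
    [0, -36, 0.4, 0, 0, 0],
    [0, -36, 0.4, 0, 0, 0],
    [0, -15, 0, 0, 0, 0],
    [0, 0, 0, 0, 0, 0],
    [0, 0, 0, 0, 0, 0]
  ]
}}

```text
time: 3.5
position: [0.5653, -0.165, 0.1267]
tcp_rot: [179.6, 0.5, -179.0]
ft_force: [0.0, 1.3, 0.2]
grip_width: 0.047
```

```bash
python3 - <<'E'
from h import *
from plant import viewer
import pickle
st()
m=viewer.camera_model('wrist');im=viewer.read_camera('wrist');cv2.imwrite('pics/w2.png',im);pickle.dump(m,open('w2.pkl','wb'))
st()
print(m['eye'],m['rotation'])
E
```

```text
3.5 [ 565.3  -165.03  126.74] [ 179.63    0.52 -179.  ] F [0.01 1.28 0.18] T [0.038 0.024 0.042] w 47.0
3.55 [ 565.34 -164.76  126.75] [ 179.63    0.52 -178.97] F [0.51 0.22 0.2 ] T [0.03  0.057 0.003] w 47.2
[ 0.48391362 -0.16863014  0.33922599] [-16.19605377  -0.38575092  91.03267742]
```

View pics/w2.png

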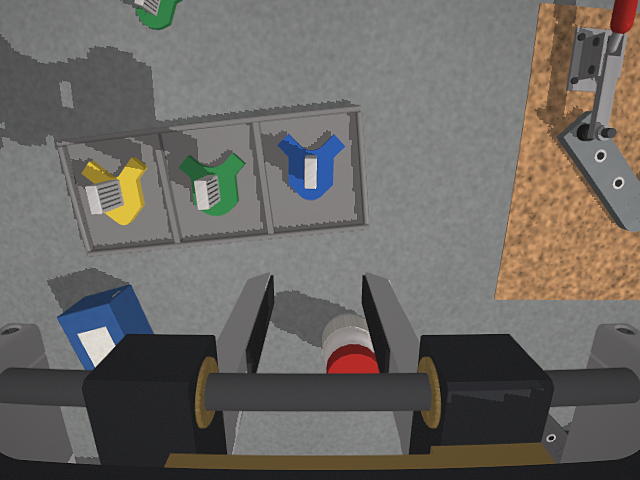

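```bash
cat > leaf.py <<'E'
from h import *
import pickle
from scipy.optimize import minimize
def leafpoly(R):
    c=R*np.sqrt(2)
    th=np.radians(np.linspace(45,-45,13))
    nose=np.stack([.034-c+R*np.cos(th),R*np.sin(th)],1)
    root=np.stack([-.010-c+R*np.cos(th[::-1]),R*np.sin(th[::-1])],1)
    return np.concatenate([[[.014,.020]],nose,[[.014,-.020],[-.010,-.020],[-.020,-.030],[-.030,-.020]],root,[[-.030,.020],[-.020,.030],[-.010,.020]]])
FIN=np.array([[.012*a,.005*b,h] for a in(-1,1) for b in(-1,1) for h in(.008,.046)])
def w2(par,p): c,s=np.cos(par[2]),np.sin(par[2]);return p@np.array([[c,s],[-s,c]])+par[:2]
def fit(im,m,hue,par0,zbase,R,satmin=110,box=.06):
    hsv=cv2.cvtColor(im,cv2.COLOR_BGR2HSV)
    mask=((abs(hsv[:,:,0].astype(int)-hue)<12)&(hsv[:,:,1]>satmin)).astype(np.float64)
    poly=leafpoly(R);par0=np.array(par0,float)
    c=proj(m,[*par0[:2],zbase])[0].astype(int);h=60
    sl=(slice(max(c[1]-h,0),c[1]+h),slice(max(c[0]-h,0),c[0]+h)); M=mask[sl];o=np.array([sl[1].start,sl[0].start])
    K=8
    def rend(pts):
        img=np.zeros((M.shape[0]*K,M.shape[1]*K),np.uint8)
        cv2.fillPoly(img,[np.round(((pts-o+.5)*K-.5)*16).astype(np.int32)],1,shift=4)
        return cv2.resize(img.astype(np.float64),(M.shape[1],M.shape[0]),interpolation=cv2.INTER_AREA)
    def cost(q,ret=False):
        P=w2(q,poly);a=rend(proj(m,np.c_[P,np.full(len(P),zbase+.008)]))
        F=np.c_[w2(q,FIN[:,:2]),FIN[:,2]+zbase];hull=cv2.convexHull(proj(m,F).astype(np.float32))[:,0]
        f=rend(cv2.convexHull(hull)[:,0])
        if ret: return a,f
        return (((a-M)**2)*(1-f)*(cv2.dilate(f,np.ones((3,3)))<.01)).sum()
    best=None
    for dy in (-.15,0,.15):
        r=minimize(cost,par0+[0,0,dy],method='Nelder-Mead',options=dict(initial_simplex=par0+[0,0,dy]+np.array([[0,0,0],[.004,0,0],[0,.004,0],[0,0,.1]]),xatol=1e-5,fatol=1e-3,maxiter=300))
        if best is None or r.fun<best.fun: best=r
    return best.x,best.fun,M.sum()
E
python3 - <<'E'
from leaf import *
m=pickle.load(open('w2.pkl','rb'));im=cv2.imread('pics/w2.png')
hsv=cv2.cvtColor(im,cv2.COLOR_BGR2HSV)
for n,(c,r) in dict(blue=(316,190),green=(228,195),yel=(130,210)).items(): print(n,hsv[r,c],on_z(m,(c,r),.013).round(3))
print(fit(im,m,int(hsv[190,316,0]),[.51,-.173,.0],.005,.014))
# tray: print some fin tops 
print(on_z(m,(311,172),.051))
E
```

```text
blue [109 188 171] [[ 0.534 -0.167  0.013]]
green [ 68 152 138] [[ 0.54  -0.246  0.013]]
yel [ 25 184 222] [[ 0.555 -0.338  0.013]]
(array([ 0.5151033 , -0.17200891,  0.00097912]), np.float64(32.9169921875), np.float64(2061.0))
[[ 0.51441561 -0.17123881  0.051     ]]
```

```bash
python3 - <<'E'
from leaf import *
m=pickle.load(open('w2.pkl','rb'));im=cv2.imread('pics/w2.png')
q=[.5151,-.1720,.001];P=w2(q,leafpoly(.014));u=proj(m,np.c_[P,np.full(len(P),.013)])
F=proj(m,np.c_[w2(q,FIN[:,:2]),FIN[:,2]+.005])
x0,y0=270,120;b=cv2.resize(im[y0:y0+95,x0:x0+90],None,fx=6,fy=6,interpolation=cv2.INTER_NEAREST)
cv2.polylines(b,[(((u-[x0,y0])+.5)*6).astype(int)],True,(0,0,255),1)
for f in F: cv2.circle(b,tuple((((f-[x0,y0])+.5)*6).astype(int)),3,(0,255,255),-1)
cv2.imwrite('pics/w2o.png',b)
E
```

```text
(no output)
```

View pics/w2o.png

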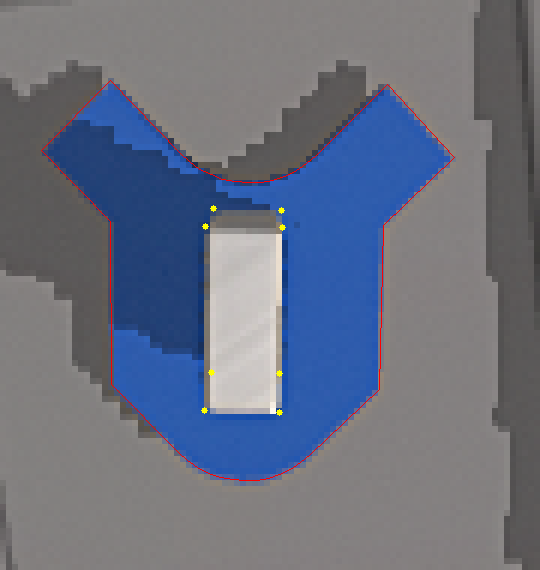

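```bash
python3 -c "
from h import *
st();pp([.5151,-.172,.07],180.06,2);print();pp([.5151,-.172,.018],180.06,5)"
```

```text
3.55 [ 565.34 -164.76  126.75] [ 179.63    0.52 -178.97] F [0.51 0.22 0.2 ] T [0.03  0.057 0.003] w 47.2
[25.4, -3.3, 28.1, 0.038, 0.051, 0.097], [25.3, -3.5, 28.3, 0.038, 0.051, 0.097], 

[10.3, -1.4, 21.6, 0.015, 0.021, 0.039], [10.2, -1.4, 21.7, 0.015, 0.021, 0.039], [10.2, -1.4, 21.7, 0.015, 0.021, 0.039], [10.1, -1.4, 21.7, 0.015, 0.021, 0.039], [10.1, -1.4, 21.7, 0.015, 0.021, 0.039],
```

>>> {"op": "apply_moves", "data": {
  "deltas": [
    [25.4, -3.4, 19, 0.04, 0.05, 0.1],
    [25.3, -3.4, 19, 0.04, 0.05, 0.1],
    [0, 0, 9, 0, 0, 0],
    [0, 0, 0, 0, 0, 0],
    [0, 0, 0, 0, 0, 0]
  ]
}}

```text
time: 4.05
position: [0.5166, -0.1648, 0.0791]
tcp_rot: [179.9, 0.2, -179.4]
ft_force: [0.1, 0.1, 0.1]
grip_width: 0.0473
```

```bash
python3 -c "
from h import *
st();pp([.5151,-.172,.018],180.06,3)"
```

```text
4.05 [ 516.6  -164.85   79.12] [ 1.7994e+02  1.7000e-01 -1.7938e+02] F [0.11 0.07 0.09] T [ 0.07  -0.005 -0.069] w 47.3
[0.6, -2.4, 20.4, 0.004, 0.011, 0.038], [0.6, -2.4, 20.4, 0.004, 0.011, 0.038], [0.5, -2.4, 20.4, 0.004, 0.011, 0.038],
```

>>> {"op": "apply_moves", "data": {
  "deltas": [
    [1.5, -7, 18, 0, 0, 0.12],
    [0, 0, 18, 0, 0, 0],
    [0, 0, 8, 0, 0, 0],
    [0, 0, 0, 0, 0, 0]
  ]
}}

```text
time: 4.45
position: [0.5205, -0.17, 0.0367]
tcp_rot: [180.0, 0.5, -179.7]
ft_force: [-0.1, -0.3, 0.9]
grip_width: 0.0471
```

```bash
python3 -c "
from h import *
st();pp([.5151,-.172,.018],180.06,2)"
```

```text
4.45 [ 520.48 -170.04   36.75] [ 179.96    0.5  -179.72] F [-0.11 -0.26  0.94] T [ 0.013 -0.01  -0.   ] w 47.1
[2.8, -1.0, 9.3, 0.004, 0.05, 0.022], [2.7, -1.0, 9.4, 0.004, 0.05, 0.022],
```

>>> {"op": "apply_moves", "data": {
  "deltas": [
    [3.5, -1, 9, 0, 0.08, 0.04],
    [2.5, -1, 8.5, 0, 0.02, 0],
    [0, 0, 0, 0, 0, 0]
  ]
}}

```text
time: 4.75
position: [0.5155, -0.172, 0.0194]
tcp_rot: [180.0, 0.1, -179.9]
ft_force: [-0.4, -0.1, 0.1]
grip_width: 0.047
```

```bash
python3 -c "
from h import *
st();pp([.5151,-.172,.018],180.06,1)"
```

```text
4.75 [ 515.55 -171.97   19.45] [ 1.7997e+02  7.0000e-02 -1.7988e+02] F [-0.4  -0.11  0.09] T [ 0.016  0.035 -0.023] w 47.0
[0.5, -0.0, 1.4, 0.006, 0.014, 0.011],
```

Close enough; grip.

>>> {"op": "apply_moves", "data": {
  "deltas": [
    [0.3, 0, 0.7, 0, 0, 0],
    [0, 0, 0, 0, 0, 0],
    [0, 0, 0, 0, 0, 0],
    [0, 0, 0, 0, 0, 0],
    [0, 0, 0, 0, 0, 0],
    [0, 0, 0, 0, 0, 0]
  ],
  "jaw": 1,
  "force": 40
}}

```text
time: 5.35
position: [0.5159, -0.1722, 0.0197]
tcp_rot: [180.0, 0.2, -179.9]
ft_force: [0.7, 0.1, 0.2]
grip_width: 0.0027
```

```bash
python3 -c "
from h import *
st()"
```

```text
5.35 [ 515.9  -172.18   19.74] [ 1.7999e+02  1.6000e-01 -1.7989e+02] F [0.69 0.07 0.17] T [ 0.012 -0.027 -0.015] w 2.7
```

```bash
python3 - <<'E'
from h import *
from plant import viewer
import pickle
st()
m=viewer.camera_model('wrist');im=viewer.read_camera('wrist');cv2.imwrite('pics/w3.png',im);pickle.dump(m,open('w3.pkl','wb'))
im=viewer.read_camera('scene');cv2.imwrite('pics/s3.png',cv2.resize(im[180:300,130:330],None,fx=4,fy=4))
st()
E
```

```text
5.35 [ 515.9  -172.18   19.74] [ 1.7999e+02  1.6000e-01 -1.7989e+02] F [0.69 0.07 0.17] T [ 0.012 -0.027 -0.015] w 2.7
5.45 [ 515.86 -172.2    19.69] [ 1.7999e+02  1.5000e-01 -1.7989e+02] F [-0.49  1.21 -0.03] T [ 0.015  0.069 -0.044] w 0.3
```

View pics/w3.png

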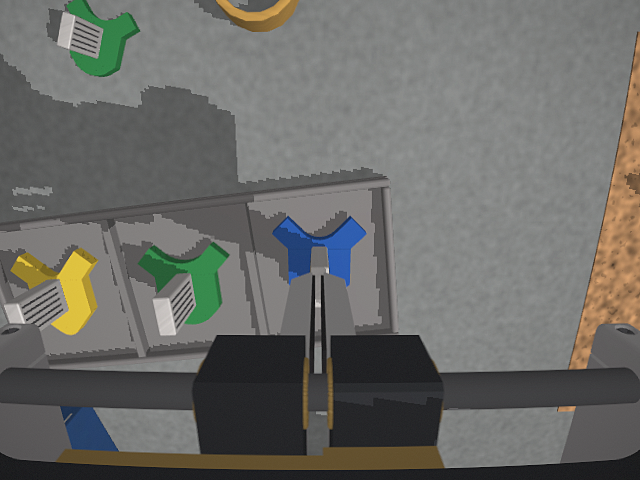

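View pics/s3.png

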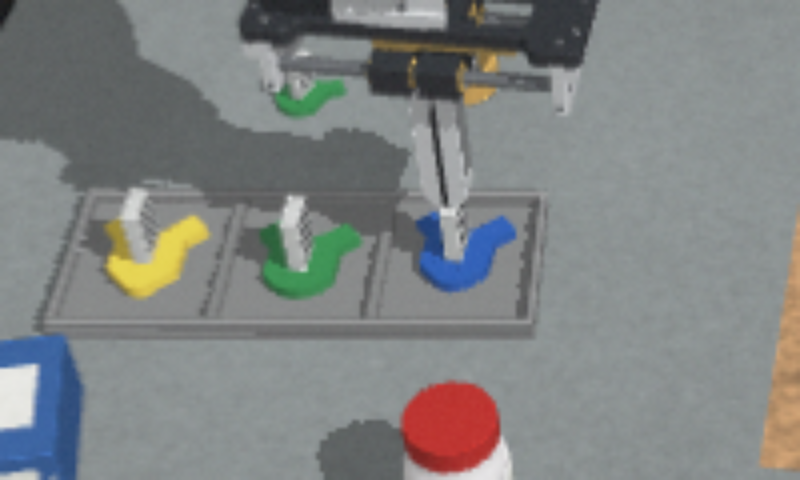

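```bash
python3 - <<'E'
from h import *
from plant import viewer
import pickle
m=pickle.load(open('w3.pkl','rb'));s=viewer.camera_model('scene')
for P in ([.5159,-.1722,.0197],[.5159,-.1722,.06],[.5151,-.172,.051],[.503,-.172,.051],[.527,-.172,.051],[.503,-.172,.013],[.5151,-.172,.013]):
    print(P,proj(m,P).round(1),(proj(s,P)-[130,180])*4)
E
python3 - <<'E'
import cv2
im=cv2.imread('pics/w3.png');cv2.imwrite('pics/w3c.png',cv2.resize(im[200:350,240:400],None,fx=4,fy=4,interpolation=cv2.INTER_CUBIC))
E
```

```text
[0.5159, -0.1722, 0.0197] [[318.6 267.6]] [[452.05475851 239.94036257]]
[0.5159, -0.1722, 0.06] [[318.9 295. ]] [[444.87907571 189.20540699]]
[0.5151, -0.172, 0.051] [[319.2 286.6]] [[447.17733131 199.82294156]]
[0.503, -0.172, 0.051] [[319.3 265.6]] [[451.92954698 185.39446559]]
[0.527, -0.172, 0.051] [[319.1 306.6]] [[442.43230968 214.2261123 ]]
[0.503, -0.172, 0.013] [[319.  244.6]] [[458.45670685 232.75695734]]
[0.5151, -0.172, 0.013] [[318.9 262.7]] [[453.85826465 247.20310979]]
```

View pics/w3c.png

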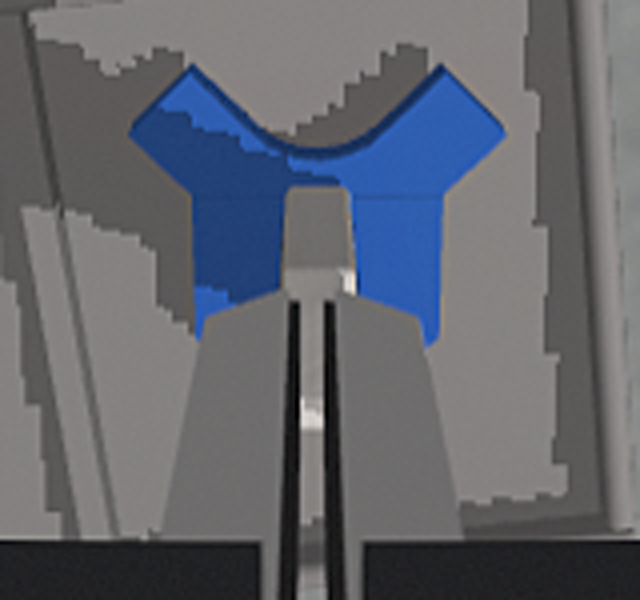

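```bash
python3 - <<'E'
from h import *
from plant import viewer
s=viewer.camera_model('scene');im=viewer.read_camera('scene');cv2.imwrite('pics/s4.png',im)
x0,y0=205,185;b=cv2.resize(im[y0:y0+75,x0:x0+80],None,fx=8,fy=8,interpolation=cv2.INTER_NEAREST)
for z,c in ((.0197,(0,0,255)),(.04,(0,255,0)),(.05,(255,255,0)),(.055,(255,0,255)),(.06,(255,0,0))):
    p=((proj(s,[.5159,-.1722,z])[0]-[x0,y0]+.5)*8).astype(int);cv2.circle(b,tuple(p),4,c,-1);print(z,p)
cv2.imwrite('pics/s4c.png',b);st()
E
```

```text
0.0197 [308 443]
0.04 [300 393]
0.05 [297 368]
0.055 [295 355]
0.06 [293 342]
5.5 [ 515.85 -172.16   19.66] [ 1.7998e+02  1.5000e-01 -1.7989e+02] F [ 1.13  0.76 -0.25] T [ 0.075  0.01  -0.022] w 0.3
```

View pics/s4c.png

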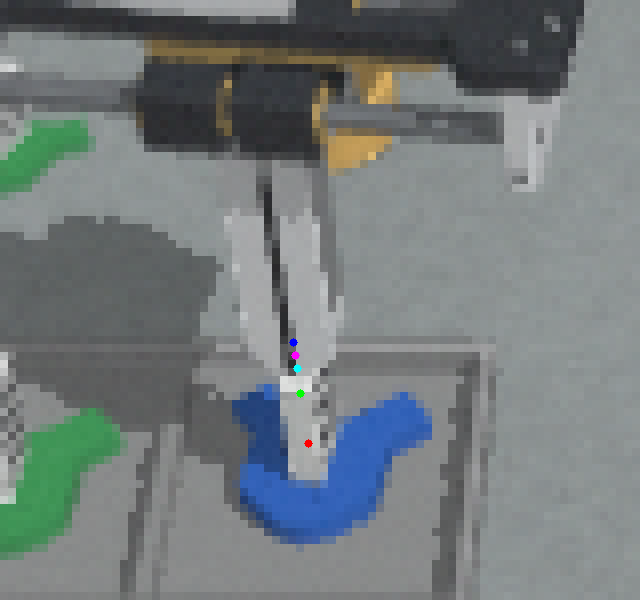

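>>> {"op": "apply_moves", "data": {
  "deltas": [
    [0, 0, 0, 0, 0, 0],
    [0, 0, 0, 0, 0, 0],
    [0, 0, 0, 0, 0, 0],
    [0, 0, 0, 0, 0, 0]
  ],
  "jaw": 0.6
}}

```text
time: 5.9
position: [0.5158, -0.1722, 0.0196]
tcp_rot: [180.0, 0.1, -179.9]
ft_force: [-0.1, 0.1, 0.6]
grip_width: 0.0288
```

>>> {"op": "apply_moves", "data": {
  "deltas": [
    [0.7, 0, 10, 0, 0, 0],
    [0.7, 0, 10, 0, 0, 0],
    [0.5, 0, 3, 0, 0, 0]
  ]
}}

```text
time: 6.2
position: [0.514, -0.1721, -0.0051]
tcp_rot: [180.0, 0.2, -179.9]
ft_force: [0.4, 0.5, -0.5]
grip_width: 0.0376
```

```bash
python3 - <<'E'
from h import *
from plant import viewer
import pickle
st()
m=viewer.camera_model('wrist');im=viewer.read_camera('wrist');cv2.imwrite('pics/w5.png',im[150:400,150:500]);pickle.dump(m,open('w5.pkl','wb'))
s=viewer.camera_model('scene');im=viewer.read_camera('scene');cv2.imwrite('pics/s5.png',im)
x0,y0=205,185;b=cv2.resize(im[y0:y0+75,x0:x0+80],None,fx=8,fy=8,interpolation=cv2.INTER_NEAREST)
cv2.imwrite('pics/s5c.png',b);st()
E
```

```text
6.2 [ 513.97 -172.09   -5.13] [ 1.7999e+02  1.7000e-01 -1.7988e+02] F [ 0.41  0.53 -0.55] T [ 0.071  0.011 -0.037] w 37.6
6.3 [ 514.   -172.19   -4.62] [ 1.7999e+02  1.7000e-01 -1.7989e+02] F [-0.12  0.64  0.64] T [0.017 0.01  0.013] w 37.9
```

View pics/s5c.png

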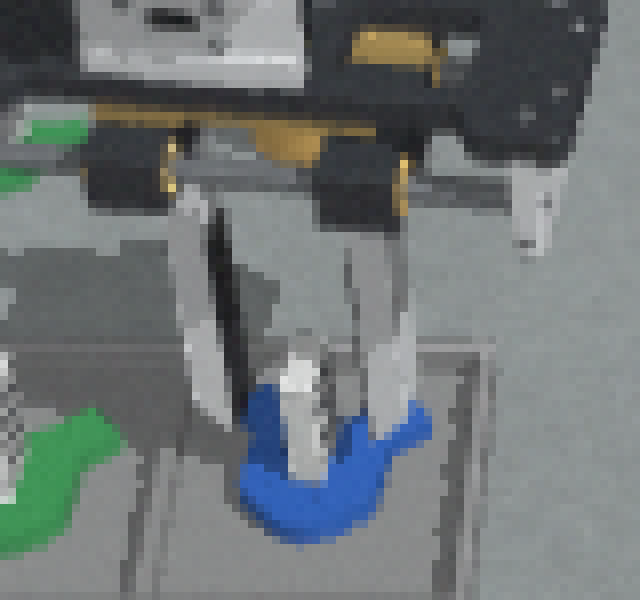

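View pics/w5.png

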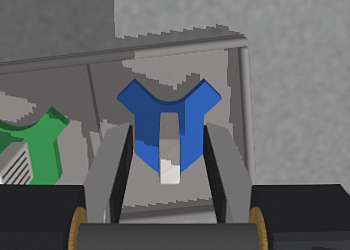

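```bash
python3 - <<'E'
from h import *
from plant import viewer
import pickle
s=viewer.camera_model('scene');m=pickle.load(open('w5.pkl','rb'))
for z in (.022,.028,.034):
  for x in (.506,.514,.522):
    for y in (-.153,-.191):
      P=[x,y,z];print(P,((proj(s,P)[0]-[205,185]+.5)*8).round(),proj(m,P)[0].round(1)-[150,150])
E
```

```text
[0.506, -0.153, 0.022] [380. 420.] [203.8 121.4]
[0.506, -0.191, 0.022] [251. 409.] [134.2 121.3]
[0.514, -0.153, 0.022] [374. 439.] [203.4 135. ]
[0.514, -0.191, 0.022] [245. 428.] [134.5 134.8]
[0.522, -0.153, 0.022] [368. 459.] [202.9 148.2]
[0.522, -0.191, 0.022] [238. 447.] [134.9 148.1]
[0.506, -0.153, 0.028] [378. 405.] [204.9 125.6]
[0.506, -0.191, 0.028] [249. 394.] [133.2 125.4]
[0.514, -0.153, 0.028] [372. 425.] [204.4 139.5]
[0.514, -0.191, 0.028] [242. 413.] [133.6 139.3]
[0.522, -0.153, 0.028] [366. 444.] [204. 153.]
[0.522, -0.191, 0.028] [236. 433.] [133.9 152.9]
[0.506, -0.153, 0.034] [376. 390.] [206.1 129.9]
[0.506, -0.191, 0.034] [247. 379.] [132.2 129.8]
[0.514, -0.153, 0.034] [370. 410.] [205.6 144.2]
[0.514, -0.191, 0.034] [240. 398.] [132.6 144. ]
[0.522, -0.153, 0.034] [365. 429.] [205.1 158.1]
[0.522, -0.191, 0.034] [234. 418.] [132.9 158. ]
```

```bash
python3 -c "
import cv2
im=cv2.imread('pics/w5.png');cv2.imwrite('pics/w5c.png',cv2.resize(im[80:230,70:270],None,fx=4,fy=4,interpolation=cv2.INTER_NEAREST))"
```

```text
(no output)
```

View pics/w5c.png

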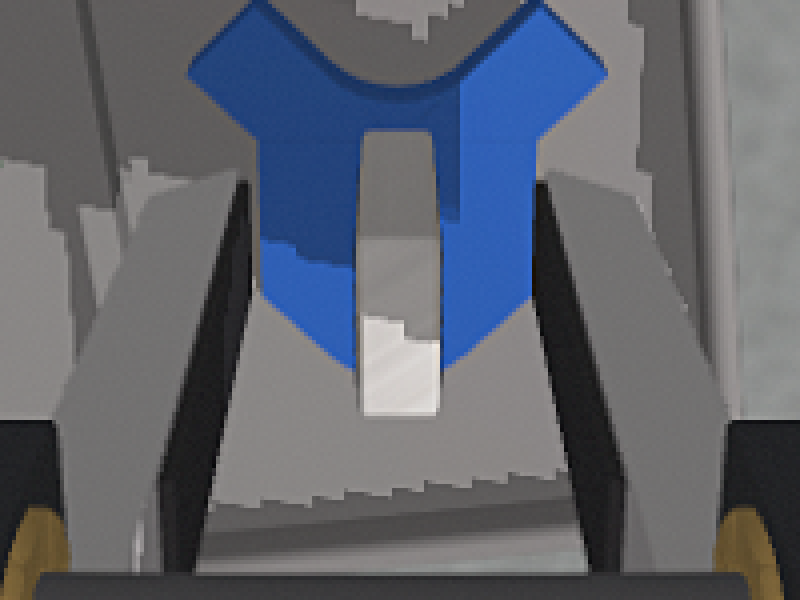

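>>> {"op": "apply_moves", "data": {
  "deltas": [
    [-0.8, 0.2, 7, 0, 0.02, 0],
    [0, 0, 1, 0, 0, 0],
    [0, 0, 0, 0, 0, 0]
  ]
}}

```text
time: 6.6
position: [0.5151, -0.1721, -0.0132]
tcp_rot: [180.0, 0.1, -179.9]
ft_force: [-0.1, 0.6, -0.1]
grip_width: 0.0376
```

>>> {"op": "apply_moves", "data": {
  "deltas": [
    [0, 0, 0, 0, 0, 0],
    [0, 0, 0, 0, 0, 0],
    [0, 0, 0, 0, 0, 0],
    [0, 0, 0, 0, 0, 0],
    [0, 0, 0, 0, 0, 0],
    [0, 0, 0, 0, 0, 0]
  ],
  "jaw": 1,
  "force": 40
}}

```text
time: 7.2
position: [0.5154, -0.1721, -0.0127]
tcp_rot: [180.0, 0.1, -179.9]
ft_force: [0.5, 0.3, -1.2]
grip_width: 0.0096
```

```bash
python3 - <<'E'
from h import *
from plant import viewer
import pickle
st()
m=viewer.camera_model('wrist');im=viewer.read_camera('wrist');cv2.imwrite('pics/w6.png',im);pickle.dump(m,open('w6.pkl','wb'))
st()
E
```

```text
7.2 [ 515.42 -172.08  -12.71] [ 1.8000e+02  1.1000e-01 -1.7989e+02] F [ 0.51  0.32 -1.18] T [0.018 0.011 0.018] w 9.6
7.25 [ 515.44 -172.1   -12.7 ] [-1.8000e+02  1.2000e-01 -1.7989e+02] F [-0.54 -0.28 -1.57] T [-0.009 -0.043 -0.   ] w 9.4
```

View pics/w6.png

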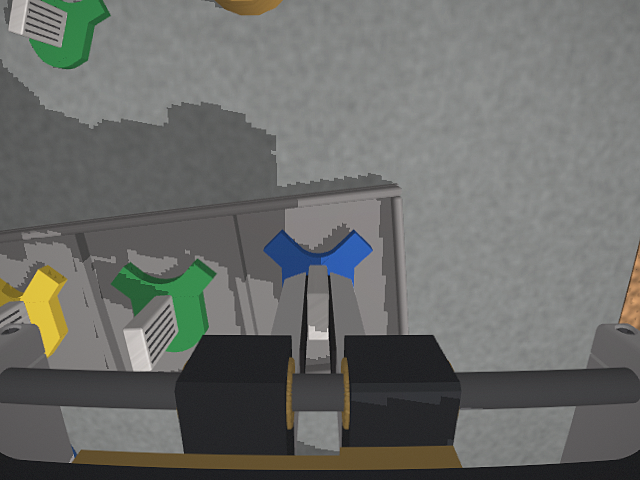

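>>> {"op": "apply_moves", "data": {
  "deltas": [
    [0, 0, -15, 0, 0, 0],
    [0, 0, -22, 0, 0, 0],
    [0, 0, -22, 0, 0, 0],
    [0, 0, -10, 0, 0, 0]
  ]
}}

```text
time: 7.65
position: [0.5142, -0.1722, 0.06]
tcp_rot: [180.0, -0.0, -179.9]
ft_force: [-0.4, 0.2, -0.6]
grip_width: 0.0099
```

```bash
python3 -c "
from h import *
st();pp([.478,.145,.055],179.8,10)"
```

```text
7.65 [ 514.19 -172.19   59.95] [ 1.7998e+02 -3.0000e-02 -1.7992e+02] F [-0.45  0.16 -0.61] T [0.01  0.062 0.017] w 9.9
[3.6, 31.7, 0.5, 0.0, -0.001, 0.006], [3.6, 31.7, 0.5, 0.0, -0.001, 0.006], [3.6, 31.7, 0.5, 0.0, -0.001, 0.006], [3.6, 31.7, 0.5, 0.0, -0.001, 0.006], [3.6, 31.7, 0.5, 0.0, -0.001, 0.006], [3.7, 31.7, 0.5, 0.0, -0.001, 0.006], [3.7, 31.7, 0.5, 0.0, -0.001, 0.006], [3.7, 31.7, 0.5, 0.0, -0.001, 0.006], [3.7, 31.7, 0.5, 0.0, -0.001, 0.006], [3.7, 31.7, 0.5, 0.0, -0.001, 0.006],
```

>>> {"op": "apply_moves", "data": {
  "deltas": [
    [3.6, 32, 0, 0, 0, 0.02],
    [3.6, 32, 0, 0, 0, 0.02],
    [3.6, 32, 0, 0, 0, 0.02],
    [3.6, 32, 0, 0, 0, 0],
    [3.6, 32, 0, 0, 0, 0],
    [3.6, 32, 0, 0, 0, 0],
    [3.6, 32, 0, 0, 0, 0],
    [3.6, 32, 0, 0, 0, 0],
    [3.6, 32, 0, 0, 0, 0],
    [3.6, 15, 0, 0, 0, 0],
    [0, 0, 0, 0, 0, 0],
    [0, 0, 0, 0, 0, 0]
  ]
}}

```text
time: 8.85
position: [0.4794, 0.1414, 0.0665]
tcp_rot: [-180.0, 0.4, 179.7]
ft_force: [1.1, -0.4, -0.9]
grip_width: 0.0094
```

```bash
python3 - <<'E'
from h import *
from plant import viewer
import pickle
st()
m=viewer.camera_model('wrist');im=viewer.read_camera('wrist');cv2.imwrite('pics/w7.png',im);pickle.dump(m,open('w7.pkl','wb'))
st();pp([.478,.145,.055],179.8,1)
E
```

```text
8.85 [479.36 141.39  66.55] [-180.      0.44  179.66] F [ 1.11 -0.39 -0.88] T [-0.031  0.01  -0.02 ] w 9.4
8.9 [479.39 141.22  66.53] [180.     0.43 179.63] F [-0.1   1.36 -0.47] T [0.057 0.043 0.012] w 9.7
[1.5, 3.8, 11.5, -0.0, 0.087, -0.034],
```

View pics/w7.png

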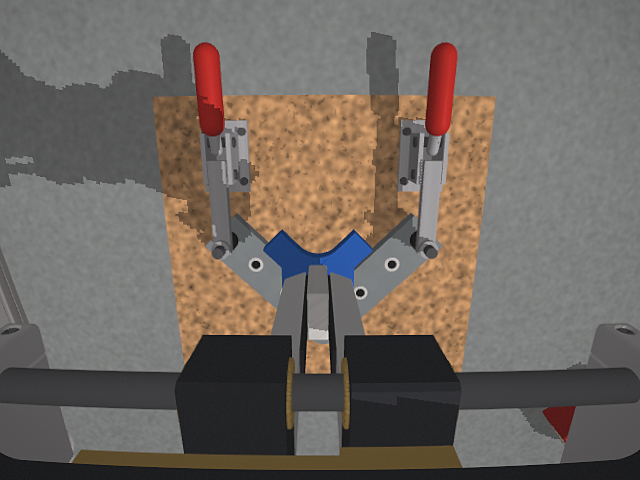

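>>> {"op": "apply_moves", "data": {
  "deltas": [
    [1.5, 4, 15, 0, 0.08, -0.03],
    [0.5, 0, 22, 0, 0, 0],
    [0.5, 0, 22, 0, 0, 0],
    [0.5, 0, 11, 0, 0, 0],
    [0, 0, 0, 0, 0, 0]
  ]
}}

```text
time: 9.4
position: [0.477, 0.1416, -0.0083]
tcp_rot: [-180.0, -0.0, 179.5]
ft_force: [0.2, 0.2, -1.2]
grip_width: 0.0098
```

```bash
python3 -c "
from h import *
st();pp([.478,.145,-.0137],179.8,1)"
```

```text
9.4 [477.04 141.56  -8.32] [-1.7995e+02 -2.0000e-02  1.7945e+02] F [ 0.2   0.21 -1.24] T [ 0.058  0.019 -0.035] w 9.8
[-0.9, 3.5, 5.4, -0.009, -0.004, -0.069],
```

>>> {"op": "apply_moves", "data": {
  "deltas": [
    [-0.5, 3.5, 2, 0, 0, -0.08],
    [0, 1.5, 2, 0, 0, 0],
    [0, 0, 1, 0, 0, 0],
    [0, 0, 0, 0, 0, 0]
  ]
}}

```text
time: 9.8
position: [0.4788, 0.1468, -0.0123]
tcp_rot: [-180.0, 0.1, 179.8]
ft_force: [0.4, 0.1, -0.6]
grip_width: 0.0097
```

```bash
python3 -c "
from h import *
st();pp([.478,.145,-.016],179.8,1)"
```

```text
9.8 [478.76 146.85 -12.32] [-1.7999e+02  7.0000e-02  1.7984e+02] F [ 0.43  0.1  -0.6 ] T [ 0.012  0.009 -0.026] w 9.7
[0.8, -1.8, 3.7, -0.002, 0.013, 0.008],
```

>>> {"op": "apply_moves", "data": {
  "deltas": [
    [0, -1.7, 2, 0, 0, 0],
    [0, 0, 0, 0, 0, 0]
  ]
}}

```text
time: 10.0
position: [0.4792, 0.1452, -0.0138]
tcp_rot: [180.0, 0.1, 179.9]
ft_force: [-0.0, -0.0, -0.8]
grip_width: 0.0099
```

```bash
python3 -c "
from h import *
st();pp([.478,.145,-.016],179.8,1)"
```

```text
10.0 [479.16 145.23 -13.83] [1.7998e+02 1.3000e-01 1.7985e+02] F [-0.01 -0.   -0.81] T [ 0.004  0.012 -0.002] w 9.9
[1.2, -0.2, 2.2, 0.003, 0.026, 0.01],
```

>>> {"op": "apply_moves", "data": {
  "deltas": [
    [0, 0, 1.2, 0, 0, 0],
    [0, 0, 0, 0, 0, 0]
  ]
}}

```text
time: 10.2
position: [0.4793, 0.1452, -0.0149]
tcp_rot: [180.0, 0.1, 179.8]
ft_force: [0.2, 0.1, -0.8]
grip_width: 0.0095
```

```bash
python3 -c "
from h import *
st();pp([.478,.145,-.016],179.8,1)"
```

```text
10.2 [479.27 145.17 -14.92] [1.7998e+02 1.5000e-01 1.7984e+02] F [ 0.17  0.07 -0.81] T [0.068 0.014 0.009] w 9.5
[1.3, -0.2, 1.1, 0.005, 0.029, 0.008],
```

>>> {"op": "apply_moves", "data": {
  "deltas": [
    [0, 0, 1.0, 0, 0, 0],
    [0, 0, 0, 0, 0, 0]
  ]
}}

```text
time: 10.4
position: [0.4793, 0.1452, -0.016]
tcp_rot: [180.0, 0.2, 179.8]
ft_force: [-0.1, -0.3, -0.6]
grip_width: 0.0096
```

>>> {"op": "apply_moves", "data": {
  "deltas": [
    [0, 0, 0.8, 0, 0, 0],
    [0, 0, 0, 0, 0, 0]
  ]
}}

```text
time: 10.6
position: [0.4793, 0.1452, -0.0168]
tcp_rot: [180.0, 0.2, 179.8]
ft_force: [-0.2, -0.3, -1.0]
grip_width: 0.0098
```

```bash
python3 -c "
from h import *
st()"
```

```text
10.6 [479.32 145.23 -16.83] [1.7997e+02 1.5000e-01 1.7985e+02] F [-0.22 -0.27 -0.97] T [ 0.009 -0.012 -0.009] w 9.8
```

>>> {"op": "apply_moves", "data": {
  "deltas": [
    [-4, 0, 0, 0, 0, 0],
    [-4, 0, 0, 0, 0, 0],
    [0, 0, 0, 0, 0, 0]
  ]
}}

```text
time: 10.9
position: [0.4882, 0.1452, -0.0168]
tcp_rot: [180.0, 0.2, 179.8]
ft_force: [0.5, -0.7, -1.3]
grip_width: 0.0097
```

```bash
python3 -c "
from h import *
st()"
```

```text
10.9 [488.21 145.24 -16.75] [1.7997e+02 1.6000e-01 1.7985e+02] F [ 0.52 -0.67 -1.31] T [-0.038  0.019  0.022] w 9.7
```

>>> {"op": "apply_moves", "data": {
  "deltas": [
    [-1.2, 0, 0, 0, 0, 0],
    [-1, 0, 0, 0, 0, 0]
  ]
}}

```text
time: 11.1
position: [0.4906, 0.1452, -0.0168]
tcp_rot: [180.0, 0.2, 179.8]
ft_force: [0.7, 0.2, -0.4]
grip_width: 0.0096
```

>>> {"op": "apply_moves", "data": {
  "deltas": [
    [-0.8, 0, 0, 0, 0, 0]
  ]
}}

```text
time: 11.2
position: [0.4914, 0.1452, -0.0168]
tcp_rot: [180.0, 0.1, 179.8]
ft_force: [-3.0, 0.7, 0.7]
grip_width: 0.0098
```

>>> {"op": "apply_moves", "data": {
  "deltas": [
    [-0.8, 0, 0, 0, 0, 0]
  ]
}}

```text
time: 11.3
position: [0.4916, 0.1453, -0.017]
tcp_rot: [180.0, 0.1, 179.9]
ft_force: [-6.3, 2.8, 1.5]
grip_width: 0.0098
```

>>> {"op": "apply_moves", "data": {
  "deltas": [
    [-0.2, 0.3, 0, 0, 0, 0]
  ]
}}

```text
time: 11.4
position: [0.4917, 0.1456, -0.017]
tcp_rot: [180.0, 0.1, 179.9]
ft_force: [-0.6, -0.1, -1.1]
grip_width: 0.0094
```

>>> {"op": "apply_moves", "data": {
  "deltas": [
    [-0.4, 0.2, 0, 0, 0, 0]
  ]
}}

```text
time: 11.5
position: [0.492, 0.1458, -0.017]
tcp_rot: [180.0, 0.1, 179.9]
ft_force: [-0.9, 1.1, -0.8]
grip_width: 0.0099
```

```bash
python3 -c "
from h import *
st()"
```

```text
11.5 [492.02 145.83 -17.04] [1.7998e+02 6.0000e-02 1.7986e+02] F [-0.91  1.08 -0.75] T [ 0.123  0.467 -0.013] w 9.9
```

>>> {"op": "apply_moves", "data": {
  "deltas": [
    [-0.6, 0, 0, 0, 0, 0]
  ]
}}

```text
time: 11.6
position: [0.4922, 0.146, -0.0171]
tcp_rot: [180.0, 0.0, 179.9]
ft_force: [-5.9, 2.3, 1.2]
grip_width: 0.0095
```

>>> {"op": "apply_moves", "data": {
  "deltas": [
    [-0.7, 0, 0, 0, 0, 0]
  ]
}}

```text
time: 11.7
position: [0.4922, 0.146, -0.0172]
tcp_rot: [180.0, -0.1, 179.9]
ft_force: [-7.8, 0.8, 4.5]
grip_width: 0.0098
```

>>> {"op": "apply_moves", "data": {
  "deltas": [
    [-0.7, 0, 0, 0, 0, 0]
  ]
}}

```text
time: 11.8
position: [0.4922, 0.146, -0.0174]
tcp_rot: [180.0, -0.1, 179.9]
ft_force: [-7.6, 0.2, 3.6]
grip_width: 0.0097
```

>>> {"op": "apply_moves", "data": {
  "deltas": [
    [-0.7, 0, 0, 0, 0, 0]
  ]
}}

```text
time: 11.9
position: [0.4921, 0.146, -0.0174]
tcp_rot: [-180.0, -0.2, 179.9]
ft_force: [-7.5, 1.1, 3.5]
grip_width: 0.0095
```

```bash
python3 -c "
from h import *
st()"
```

```text
11.9 [492.12 146.01 -17.42] [-180.     -0.22  179.9 ] F [-7.53  1.07  3.45] T [ 0.173  1.499 -0.029] w 9.5
```

>>> {"op": "apply_moves", "data": {
  "deltas": [
    [-0.6, 0, 0, 0, 0, 0.3]
  ]
}}

```text
time: 12.0
position: [0.492, 0.1461, -0.0175]
tcp_rot: [-180.0, -0.3, 178.4]
ft_force: [-4.8, 2.1, 0.1]
grip_width: 0.01
```

>>> {"op": "apply_moves", "data": {
  "deltas": [
    [-0.6, 0, 0, 0, 0, 0.3]
  ]
}}

```text
time: 12.1
position: [0.4919, 0.1464, -0.0176]
tcp_rot: [-180.0, -0.4, 176.9]
ft_force: [-8.7, 1.6, 7.8]
grip_width: 0.0095
```

>>> {"op": "apply_moves", "data": {
  "deltas": [
    [-0.6, 0, 0, 0, 0, 0.3]
  ]
}}

```text
time: 12.2
position: [0.4916, 0.1466, -0.0176]
tcp_rot: [-180.0, -0.5, 175.4]
ft_force: [-8.2, 1.4, 8.6]
grip_width: 0.01
```

```bash
python3 -c "
from h import *
st()"
```

```text
12.2 [491.64 146.58 -17.63] [-179.97   -0.47  175.37] F [-8.16  1.35  8.63] T [0.378 1.949 0.269] w 10.0
```

>>> {"op": "apply_moves", "data": {
  "deltas": [
    [-0.5, -0.5, -0.4, 0, 0, -0.3]
  ]
}}

```text
time: 12.3
position: [0.4916, 0.1462, -0.0173]
tcp_rot: [-180.0, -0.5, 176.9]
ft_force: [-2.1, 1.2, -2.2]
grip_width: 0.0096
```

>>> {"op": "apply_moves", "data": {
  "deltas": [
    [-0.6, -0.4, -0.2, 0, 0, 0]
  ]
}}

```text
time: 12.4
position: [0.4916, 0.1461, -0.0173]
tcp_rot: [-180.0, -0.6, 176.9]
ft_force: [-4.9, 4.7, -1.0]
grip_width: 0.0097
```

```bash
python3 -c "
from h import *
st()"
```

```text
12.4 [491.6  146.06 -17.28] [-179.98   -0.57  176.95] F [-4.85  4.67 -1.05] T [1.094 1.314 0.071] w 9.7
```

>>> {"op": "apply_moves", "data": {
  "deltas": [
    [-0.3, 0, 0, 0, 0.1, -0.6],
    [-0.4, 0, 0, 0, 0, -0.6]
  ]
}}

```text
time: 12.6
position: [0.4915, 0.1456, -0.0173]
tcp_rot: [180.0, -1.2, -176.9]
ft_force: [-10.9, -3.1, 11.0]
grip_width: 0.0101
```

```bash
python3 -c "
from h import *
st()"
```

```text
12.6 [491.53 145.6  -17.32] [ 179.96   -1.18 -176.9 ] F [-10.87  -3.14  10.99] T [-0.697  2.491 -0.314] w 10.1
```

>>> {"op": "apply_moves", "data": {
  "deltas": [
    [0.2, 0.2, -0.3, 0, -0.12, 0]
  ]
}}

```text
time: 12.7
position: [0.4914, 0.1456, -0.0171]
tcp_rot: [180.0, -0.6, -176.8]
ft_force: [-1.6, 1.2, -1.1]
grip_width: 0.0098
```

>>> {"op": "apply_moves", "data": {
  "deltas": [
    [-0.5, 0.4, 0, 0, -0.08, 0]
  ]
}}

```text
time: 12.8
position: [0.4918, 0.1457, -0.0171]
tcp_rot: [180.0, -0.2, -176.8]
ft_force: [-3.8, -1.7, -0.9]
grip_width: 0.0098
```

```bash
python3 -c "
from h import *
st()"
```

```text
12.8 [491.76 145.72 -17.15] [ 179.96   -0.18 -176.84] F [-3.8  -1.71 -0.94] T [-0.383  1.167 -0.04 ] w 9.8
```

>>> {"op": "apply_moves", "data": {
  "deltas": [
    [-0.6, 0.4, 0, 0, 0, 0]
  ]
}}

```text
time: 12.9
position: [0.4918, 0.1458, -0.0172]
tcp_rot: [180.0, -0.2, -176.9]
ft_force: [-7.1, -3.0, 4.2]
grip_width: 0.0095
```

```bash
python3 -c "
from h import *
st()"
```

```text
12.9 [491.8  145.75 -17.21] [ 179.98   -0.22 -176.88] F [-7.09 -2.96  4.18] T [-0.669  1.815 -0.016] w 9.5
```

>>> {"op": "apply_moves", "data": {
  "deltas": [
    [0, 0, 0, 0, 0, -0.0],
    [0.2, 0.2, -0.2, 0, -0.04, 0.65]
  ]
}}

```text
time: 13.1
position: [0.492, 0.1459, -0.0169]
tcp_rot: [180.0, 0.0, 179.8]
ft_force: [-0.4, 1.5, -1.2]
grip_width: 0.01
```

>>> {"op": "apply_moves", "data": {
  "deltas": [
    [-0.5, 0, 0, 0, 0, 0]
  ]
}}

```text
time: 13.2
position: [0.4923, 0.146, -0.0169]
tcp_rot: [180.0, 0.0, 179.7]
ft_force: [-7.6, -0.0, 1.9]
grip_width: 0.0099
```

```bash
python3 -c "
from h import *
st()"
```

```text
13.2 [492.28 146.03 -16.89] [1.7999e+02 1.0000e-02 1.7973e+02] F [-7.58 -0.01  1.88] T [ 0.043  1.875 -0.022] w 9.9
```

>>> {"op": "apply_moves", "data": {
  "deltas": [
    [-0.6, 0, 0, 0, 0, 0],
    [-0.6, 0, 0, 0, 0, 0],
    [-0.6, 0, 0, 0, 0, 0],
    [-0.6, 0, 0, 0, 0, 0]
  ]
}}

```text
time: 13.6
position: [0.4921, 0.146, -0.0172]
tcp_rot: [-179.9, -0.3, -179.9]
ft_force: [-7.0, -1.0, 4.3]
grip_width: 0.01
```

```bash
python3 -c "
from h import *
st()"
```

```text
13.6 [492.14 145.98 -17.21] [-179.95   -0.29 -179.92] F [-6.98 -1.05  4.34] T [ 0.006  1.752 -0.032] w 10.0
```

>>> {"op": "apply_moves", "data": {
  "deltas": [
    [5, 0, 0, 0, -0.05, 0],
    [6, 0, -3, 0, 0, 0],
    [0, 0, -15, 0, 0, 0],
    [0, 0, -20, 0, 0, 0],
    [0, 0, -5, 0, 0, 0]
  ]
}}

```text
time: 14.1
position: [0.4806, 0.1458, 0.0271]
tcp_rot: [-179.9, 0.1, -179.7]
ft_force: [0.3, 1.3, -0.6]
grip_width: 0.0097
```

```bash
python3 -c "
from h import *
st();pp([.600,.1457,.025],179.8,5)"
```

```text
14.1 [480.59 145.76  27.15] [-1.7993e+02  9.0000e-02 -1.7971e+02] F [ 0.32  1.28 -0.6 ] T [ 0.04  -0.014 -0.011] w 9.7
[-23.9, -0.1, 0.5, -0.003, 0.004, 0.02], [-23.9, -0.1, 0.5, -0.003, 0.004, 0.02], [-23.9, -0.1, 0.5, -0.003, 0.004, 0.02], [-23.9, -0.0, 0.4, -0.003, 0.004, 0.02], [-23.9, 0.0, 0.4, -0.003, 0.004, 0.02],
```

>>> {"op": "apply_moves", "data": {
  "deltas": [
    [-24, 0, 0, 0, 0, 0.05],
    [-24, 0, 0, 0, 0, 0.05],
    [-24, 0, 0, 0, 0, 0],
    [-24, 0, 0, 0, 0, 0],
    [-14, 0, 0, 0, 0, 0],
    [0, 0, 0, 0, 0, 0],
    [0, 0, 0, 0, 0, 0]
  ]
}}

```text
time: 14.8
position: [0.5937, 0.1465, 0.0265]
tcp_rot: [-180.0, 0.3, 180.0]
ft_force: [-0.2, -0.6, -0.9]
grip_width: 0.0099
```

```bash
python3 -c "
from h import *
st();pp([.600,.1457,-.0165],179.8,3)"
```

```text
14.8 [593.67 146.5   26.54] [-180.      0.28  179.99] F [-0.19 -0.57 -0.86] T [-0.007  0.021 -0.017] w 9.9
[-2.0, -0.3, 14.4, -0.0, 0.019, 0.013], [-2.1, -0.3, 14.4, -0.0, 0.019, 0.013], [-2.1, -0.3, 14.3, -0.0, 0.019, 0.013],
```

>>> {"op": "apply_moves", "data": {
  "deltas": [
    [-3, -0.6, 5, 0, 0.05, 0.03],
    [-3, 0, 14, 0, 0, 0],
    [0, 0, 14, 0, 0, 0],
    [0, 0, 4, 0, 0, 0],
    [0, 0, 0, 0, 0, 0]
  ]
}}

```text
time: 15.3
position: [0.5972, 0.1462, -0.0148]
tcp_rot: [-180.0, -0.1, 179.9]
ft_force: [-0.0, -0.2, -0.7]
grip_width: 0.01
```

```bash
python3 -c "
from h import *
st();pp([.600,.1457,-.0165],179.8,1)"
```

```text
15.3 [597.25 146.18 -14.85] [-1.7999e+02 -1.1000e-01  1.7989e+02] F [-0.01 -0.21 -0.66] T [-0.021 -0.009  0.015] w 10.0
[-2.8, -0.5, 1.6, -0.002, -0.023, 0.019],
```

Now approach toward -x (tool +x); expect home at x ≈ 584.1.

>>> {"op": "apply_moves", "data": {
  "deltas": [
    [3, -0.4, 1, 0, -0.02, 0],
    [4, 0, 1, 0, 0, 0],
    [2, 0, 0, 0, 0, 0],
    [0, 0, 0, 0, 0, 0]
  ]
}}

```text
time: 15.7
position: [0.5873, 0.1459, -0.0166]
tcp_rot: [-180.0, 0.0, 179.9]
ft_force: [0.6, 0.5, -0.7]
grip_width: 0.0096
```

```bash
python3 -c "
from h import *
st()"
```

```text
15.7 [587.33 145.91 -16.58] [-1.8000e+02  2.0000e-02  1.7991e+02] F [ 0.56  0.54 -0.74] T [-0.025  0.053 -0.036] w 9.6
```

>>> {"op": "apply_moves", "data": {
  "deltas": [
    [1.2, 0, 0, 0, 0, 0],
    [0.8, 0, 0, 0, 0, 0]
  ]
}}

```text
time: 15.9
position: [0.5855, 0.146, -0.0161]
tcp_rot: [180.0, 0.1, 179.9]
ft_force: [-0.0, 0.2, -2.3]
grip_width: 0.0101
```

>>> {"op": "apply_moves", "data": {
  "deltas": [
    [0.7, 0, 0, 0, 0, 0]
  ]
}}

```text
time: 16.0
position: [0.5849, 0.1461, -0.0159]
tcp_rot: [180.0, 0.1, 179.9]
ft_force: [0.4, 0.9, -0.1]
grip_width: 0.0096
```

>>> {"op": "apply_moves", "data": {
  "deltas": [
    [0.6, 0, 0, 0, 0, 0]
  ]
}}

```text
time: 16.1
position: [0.5845, 0.1461, -0.0158]
tcp_rot: [180.0, 0.1, 179.9]
ft_force: [2.2, -1.3, -1.9]
grip_width: 0.0097
```

```bash
python3 -c "
from h import *
st()"
```

```text
16.1 [584.5  146.06 -15.77] [1.7998e+02 1.1000e-01 1.7991e+02] F [ 2.19 -1.29 -1.85] T [-0.201 -0.592  0.051] w 9.7
```

>>> {"op": "apply_moves", "data": {
  "deltas": [
    [0.7, -0.2, 0.2, 0, 0, 0]
  ]
}}

```text
time: 16.2
position: [0.5842, 0.1458, -0.0158]
tcp_rot: [180.0, 0.2, 179.9]
ft_force: [3.2, -0.8, -0.7]
grip_width: 0.0096
```

>>> {"op": "apply_moves", "data": {
  "deltas": [
    [0.6, 0, 0.2, 0, 0, 0]
  ]
}}

```text
time: 16.3
position: [0.5843, 0.1458, -0.0157]
tcp_rot: [180.0, 0.2, 179.9]
ft_force: [3.5, 0.1, -0.6]
grip_width: 0.0097
```

```bash
python3 -c "
from h import *
st()"
```

```text
16.3 [584.27 145.78 -15.74] [179.97   0.23 179.9 ] F [ 3.5   0.09 -0.57] T [-0.034 -1.092  0.013] w 9.7
```

>>> {"op": "apply_moves", "data": {
  "deltas": [
    [0.6, 0, 0.2, 0, 0.04, 0.3],
    [0.6, 0, 0.2, 0, 0, 0.3]
  ]
}}

```text
time: 16.5
position: [0.5849, 0.1446, -0.0157]
tcp_rot: [-180.0, 0.2, 176.7]
ft_force: [7.8, -4.3, -2.3]
grip_width: 0.0103
```

```bash
python3 -c "
from h import *
st()"
```

```text
16.5 [584.89 144.55 -15.72] [-180.      0.21  176.72] F [ 7.84 -4.33 -2.3 ] T [-1.095 -2.033  0.27 ] w 10.3
```

>>> {"op": "apply_moves", "data": {
  "deltas": [
    [0.2, 0.6, 0, 0, 0, -0.3],
    [0.3, 0.6, 0, 0, 0, -0.3]
  ]
}}

```text
time: 16.7
position: [0.5844, 0.1453, -0.0159]
tcp_rot: [-180.0, 0.2, 179.7]
ft_force: [2.0, 0.7, -1.6]
grip_width: 0.0098
```

```bash
python3 -c "
from h import *
st()"
```

```text
16.7 [584.37 145.34 -15.86] [-179.96    0.18  179.66] F [ 2.02  0.71 -1.62] T [ 0.191 -0.704 -0.036] w 9.8
```

>>> {"op": "apply_moves", "data": {
  "deltas": [
    [0.6, 0, 0.1, 0, 0.02, -0.3],
    [0.6, 0, 0.1, 0, 0, -0.3]
  ]
}}

```text
time: 16.9
position: [0.585, 0.1468, -0.0155]
tcp_rot: [180.0, 0.3, -177.1]
ft_force: [8.0, 4.4, -3.9]
grip_width: 0.01
```

```bash
python3 -c "
from h import *
st()"
```

```text
16.9 [585.   146.8  -15.54] [ 179.96    0.3  -177.09] F [ 8.02  4.45 -3.88] T [ 0.943 -2.229 -0.221] w 10.0
```

>>> {"op": "apply_moves", "data": {
  "deltas": [
    [-0.2, -0.6, 0.3, 0, 0.04, 0.3],
    [0.2, -0.5, 0.4, 0, 0.02, 0.3]
  ]
}}

```text
time: 17.1
position: [0.5846, 0.1463, -0.0163]
tcp_rot: [179.9, -0.1, 180.0]
ft_force: [1.1, -0.1, -0.8]
grip_width: 0.0098
```

```bash
python3 -c "
from h import *
st();pp([.5842,.1458,-.0172],179.8,1)"
```

```text
17.1 [584.64 146.25 -16.29] [ 1.7991e+02 -6.0000e-02  1.7995e+02] F [ 1.08 -0.14 -0.78] T [-0.059 -0.246  0.026] w 9.8
[0.4, -0.5, 0.9, 0.019, -0.012, 0.03],
```

>>> {"op": "apply_moves", "data": {
  "deltas": [
    [0, -0.4, 0.9, 0, 0, 0.03],
    [0.5, 0, 0.4, 0, 0, 0]
  ]
}}

```text
time: 17.3
position: [0.5841, 0.1457, -0.0177]
tcp_rot: [179.9, -0.1, 179.7]
ft_force: [4.6, -0.3, 3.0]
grip_width: 0.0098
```

```bash
python3 -c "
from h import *
st();pp([.5842,.1458,-.0172],179.8,1)"
```

```text
17.3 [584.11 145.65 -17.69] [ 1.7992e+02 -7.0000e-02  1.7971e+02] F [ 4.65 -0.29  2.97] T [-0.09  -1.08  -0.018] w 9.8
[-0.1, 0.1, -0.5, 0.016, -0.014, -0.017],
```

Touching the mat (Fz +3). Hold the push for over half a second.

>>> {"op": "apply_moves", "data": {
  "deltas": [
    [0.6, 0, 0.1, 0, 0, 0],
    [0.6, 0, 0.1, 0, 0, 0],
    [0.6, 0, 0.1, 0, 0, 0]
  ]
}}

```text
time: 17.6
position: [0.5842, 0.1457, -0.0175]
tcp_rot: [179.9, 0.2, 179.7]
ft_force: [5.7, -0.2, -3.2]
grip_width: 0.0102
```

>>> {"op": "apply_moves", "data": {
  "deltas": [
    [0.6, 0, 0.1, 0, 0, 0],
    [0.6, 0, 0.1, 0, 0, 0],
    [0.6, 0, 0.1, 0, 0, 0]
  ]
}}

```text
time: 17.9
position: [0.5842, 0.1457, -0.0175]
tcp_rot: [179.9, 0.4, 179.8]
ft_force: [5.7, 0.0, -4.0]
grip_width: 0.0098
```

```bash
python3 -c "
from h import *
st()"
```

```text
17.9 [584.22 145.67 -17.46] [179.89   0.39 179.77] F [ 5.69  0.01 -3.97] T [-0.003 -1.501 -0.037] w 9.8
```

>>> {"op": "apply_moves", "data": {
  "deltas": [
    [0.1, 0, 0.3, 0, 0.08, 0],
    [0.1, 0, 0.2, 0, 0, 0],
    [0, 0, 0, 0, 0, 0]
  ]
}}

```text
time: 18.2
position: [0.5842, 0.1456, -0.0177]
tcp_rot: [179.9, -0.0, 179.8]
ft_force: [2.6, 0.4, -1.0]
grip_width: 0.0101
```

```bash
python3 -c "
from h import *
st()"
```

```text
18.2 [584.18 145.65 -17.74] [ 1.7988e+02 -2.0000e-02  1.7979e+02] F [ 2.64  0.39 -0.99] T [-0.005 -0.651 -0.019] w 10.1
```

Level, light contact. Open.

>>> {"op": "apply_moves", "data": {
  "deltas": [
    [0, 0, 0, 0, 0, 0],
    [0, 0, 0, 0, 0, 0],
    [0, 0, 0, 0, 0, 0],
    [0, 0, 0, 0, 0, 0]
  ],
  "jaw": 0.6
}}

```text
time: 18.6
position: [0.5827, 0.1457, -0.0183]
tcp_rot: [179.9, -0.2, 179.8]
ft_force: [0.2, -0.1, -0.1]
grip_width: 0.0364
```

```bash
python3 - <<'E'
from h import *
from plant import viewer
import pickle
st()
m=viewer.camera_model('wrist');im=viewer.read_camera('wrist');cv2.imwrite('pics/w8.png',im);pickle.dump(m,open('w8.pkl','wb'))
st()
E
```

```text
18.6 [582.65 145.68 -18.31] [ 1.7990e+02 -1.7000e-01  1.7981e+02] F [ 0.25 -0.07 -0.14] T [ 0.032 -0.015  0.02 ] w 36.4
18.65 [582.63 145.7  -18.32] [ 1.7990e+02 -1.7000e-01  1.7981e+02] F [-0.3  -0.68 -0.69] T [0.026 0.008 0.041] w 36.7
```

View pics/w8.png

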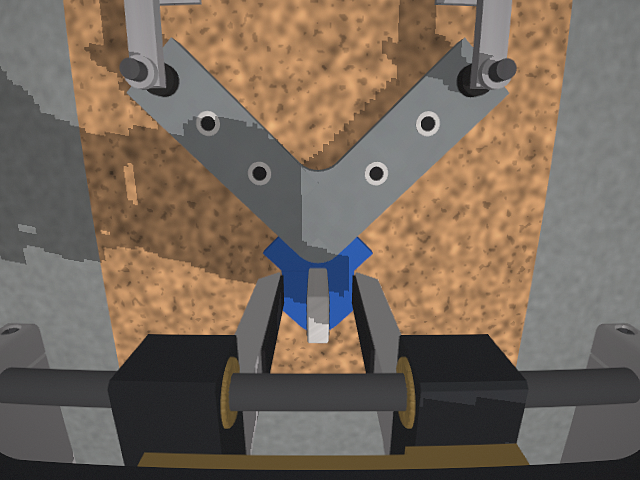

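>>> {"op": "apply_moves", "data": {
  "deltas": [
    [0, 0, -15, 0, 0, 0],
    [0, 0, -25, 0, 0, 0],
    [0, 0, -25, 0, 0, 0],
    [-15, 0, -30, 0, 0, 0],
    [-25, 0, -20, 0, 0, 0],
    [0, 0, 0, 0, 0, 0],
    [0, 0, 0, 0, 0, 0]
  ]
}}

```text
time: 19.35
position: [0.6237, 0.1451, 0.1073]
tcp_rot: [179.9, -0.1, 179.8]
ft_force: [-0.4, -0.3, -0.8]
grip_width: 0.0376
```

```bash
python3 - <<'E'
from leaf import *
from plant import viewer
st()
m=viewer.camera_model('wrist');im=viewer.read_camera('wrist');cv2.imwrite('pics/w9.png',im);pickle.dump(m,open('w9.pkl','wb'))
t=viewer.read_camera('top');cv2.imwrite('pics/t9.png',t)
q,f,n=fit(im,m,109,[.5835,.1448,0],.001,.014);print('leaf',q.round(4),f,n)
from fitb import crossings,outer
S=cv2.cvtColor(im,cv2.COLOR_BGR2HSV)[:,:,1].astype(float)
p,nn=outer(.014,n=80,L=.125);keep=p[:,0]<-.035;p,nn=p[keep],nn[keep]
par=np.array([.5738,.1449,-.0035])
for it in range(8):
    c,s=np.cos(par[2]),np.sin(par[2]);A=np.array([[c,-s],[s,c]]);P=p@A.T+par[:2];N=nn@A.T
    o=crossings(S,m,P,N,.013,.006);w=~np.isnan(o)
    J=np.stack([N[:,0],N[:,1],-(P[:,1]-par[1])*N[:,0]+(P[:,0]-par[0])*N[:,1]],1)
    d,*_=np.linalg.lstsq(J[w],o[w],rcond=None);par+=d
print('clamps',par.round(4),w.sum(),np.sqrt(np.mean((o[w]-J[w]@d)**2)))
c,s=np.cos(par[2]),np.sin(par[2]);print('rel',np.array([[c,s],[-s,c]])@(q[:2]-par[:2]),q[2]-par[2])
st()
E
```

```text
19.35 [623.7  145.08 107.32] [ 1.7988e+02 -1.0000e-01  1.7980e+02] F [-0.36 -0.34 -0.78] T [-0.032 -0.012 -0.018] w 37.6
leaf [ 0.5844  0.1448 -0.0104] 62.157958984375 2121.0
clamps [ 0.5743  0.1448 -0.0038] 108 6.863416037761738e-05
rel [1.00752177e-02 1.24074185e-05] -0.0066248509784422385
19.45 [623.32 145.07 106.68] [ 1.7989e+02 -1.4000e-01  1.7981e+02] F [ 0.18 -1.8  -0.75] T [-0.016 -0.015  0.036] w 37.5
```

View pics/w9.png

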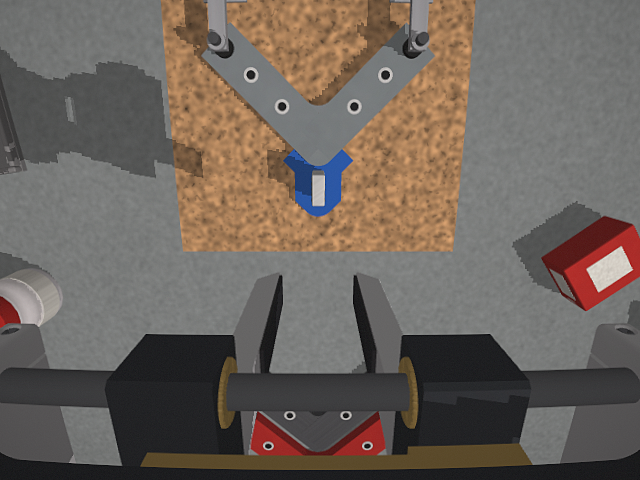

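View pics/t9.png

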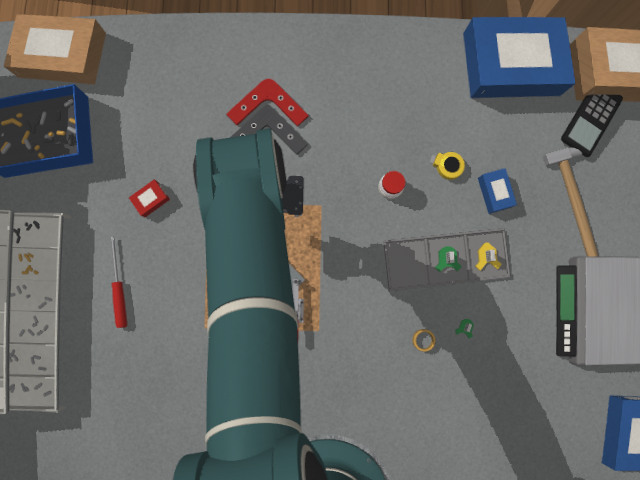

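```bash
python3 -c "
from plant import ctrl
print(ctrl.job_done())
from h import st; st()"
```

```text
the job is handed in; nothing more can be done
None
the job is handed in; nothing more can be done
```

The matching leaf is the blue one (14 mm). I pressed it home in the inner corner, then on the outer corner, left it lying there, and handed the job in at about 19.5 s.

- **Choosing the leaf:** A contour fit in the wrist camera picture gave a 14 mm radius on both corners, so I tried the blue leaf first. It bedded on both, so I did not try the yellow or green leaves.
- **Nose in the inner corner:** Yawed 3° each way, the side force was +4.7 N and −3.0 N. I held it square at about 7 N for over 0.4 s.
- **Hollow on the outer corner:** Yawed 3° each way, the side force was −4.3 N and +4.4 N. I held it square at about 5.7 N for 0.6 s.
- **Last check in the wrist picture:** The leaf is at x = +10.1 mm, y = 0.0 mm and yaw −0.007 rad in the clamps' frame. The yellow and green leaves are still in the tray and untouched, and nothing else was touched. The gripper was open and well clear of everything.

**What disagreed or went wrong:**
- The real fingertips sit about 33 mm above the reported tool point. My first attempt to grip closed above the fin, so I went lower and gripped again.
- During the inner-corner yaw test, the push briefly read 10.9 N, over the 10 N asked for. That is below the roughly 14 N push at which the run fails.
- The leaf's height on the mat was not measured directly, only judged by touching the mat before I let go.

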